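Weigh the dried casting scrap

ROBOT

A 7-joint arm with a two-finger parallel gripper is mounted at the origin on the work surface. World frame = base frame: x ahead of the robot, y to its left, z up, the work surface at z = 0. Lengths are in m, angles in rad, forces in N, time in s.
With the tool pointing down it reaches from about 0.4 to 0.9 m from the base axis. Payload 5.6 kg.
Tool frame: the origin (TCP) lies at the very end of the fingers, on their centre line; the grasp point (between the pads) lies 19 mm behind it; z points along the fingers, y is the line along which they close (so a half turn about z gives the same grasp; the last joint's range is limited). The gripper opens to 92 mm and grips with 3 to 60 N. Pads are 20 mm wide; open, the fingers measure 128 mm over their backs; the gripper's body (75 mm by 189 mm) begins 69 mm behind the grasp point.
Start: joints at [-1.358, 0.468, -0.012, 1.603, 0.006, 1.071, -0.056], TCP at [0.165, 0.629, 0.215] pointing down, gripper open.
Joint ranges: [-2.53, 2.53], [-0.31, 2.02], [-1.57, 1.55], [0.28, 2.44], [-1.29, 4.43], [0.15, 1.84], [-2.92, 2.92]. Speed limits (rad/s): [2.57, 2.57, 3.14, 3.14, 3.14, 3.14, 3.14].

INTERFACE

Orientations are given as a unit quaternion [w, x, y, z].
In Python, from cell import ctrl, read_camera gives the robot as it stands.
- The arm moves only by the tool carry_out, never from a script. Its arguments are lists of equal length, an entry for each row: "slide": the shift along the tool's x, y, z each as a share of 0.15 m, from -1 to 1, a list of three; "rot": the turn, a rotation vector about the tool's x, y, z each as a share of 45 degrees, from -1 to 1, a list of three. In form: {"slide": [[x, y, z], ...], "rot": [[rx, ry, rz], ...]}. A call has 1 to 8 rows; each row is the pose to reach, as a shift and turn from the pose commanded when the call began, along the tool's axes at that moment; what a row does not reach only later rows make up. A row lasts 1/8 s, in which the tool goes at most 62.5 mm and 10.7 degrees, less where a joint would pass 70% of its speed; a pose out of reach is approached as far as the arm can. A call with a number of a shift or a turn outside -1 to 1 is refused whole. A call with a gripper value outside its range is refused whole. "jaw" is the opening, from -1 (shut) to 1 (fully open), set as the call begins (left out, the last holds). The fingers move at their own pace and stop on an object; the grip force is fixed at half the most. Time passes only in rows, so rows that repeat a pose let the fingers close. It gives the time, the measured TCP pose, the force, the opening and the grip force at its end, in the units of the state.
- ctrl.state(): the state, without advancing time (a new reading comes with each control period).
- read_camera(name): name is "scene" or "top"; returns a dict with "image" (400x640x3 uint8, red, green, blue), "z_map" (400x640 float32, m along the optical axis (not along the pixel's ray), 0 where there is no reading), "K" (3x3 intrinsics, pixels), "camera_from_world" (4x4, takes a point from world to camera coordinates). Camera axes: x right, y down, z forward; pixel columns grow to the right and rows downward; lengths in m; the calibration is good to about 2 mm. A picture is of the moment at which its call begins.
- ctrl.close_job(): hands the job in; it is judged then, once.
The state is a dict: "t": time; "joint_positions": joint angles; "joint_velocities": joint speeds; "effort": joint torques, N m; "eef_pos": TCP position; "tool_rot": TCP orientation; "wrist_force": force on the tool from outside, world axes, zero at the start; "ft_torque": the same for the moment, N m; "width": opening from 0.0 (shut) to 1.0 (fully open); "grip_force": force on a finger pad.
Only numpy, scipy, OpenCV 4.12 (cv2) and the standard library are available. Lean on these libraries where they do the work, as an engineer would, in place of code of your own. Each camera call takes 0.05 s, during which the arm holds its last target. There are 200 camera calls.

TASK

Check the spring scale first: stand the brass check weight in the middle of the pan, let go so that it settles, then put it back on its wooden stand. Then set the empty basin upright in the middle of the pan, tip the clay plugs off the metal tray into it, add every loose clay block from the bench, and lay the empty tray back flat on its plywood board, leaving the filled basin in the middle of the pan. Never drive the pan down onto its stop, and leave the plaster mould, the jar and the pot where they are.

Things in the scene. Friction and masses are not known exactly. Their poses are not given: they have to be found in the camera images.
- scale: Grey spring scale, fixed to the bench: housing 170 x 170 mm, 46 mm high; origin at the centre of its underside, on the bench, under the pan. z up; a sloped round dial (100 mm wide) reaches out along -x to 142 mm from the origin, no higher than the housing.
- pan_top (a point): Centre of the top face of the scale's square steel pan (170 x 170 mm, 6 mm thick), straight above the scale's origin, 70 mm above the bench when empty; it sinks with the load. Axes as the scale's.
- pan (a joint): How far the pan is pressed down, m: 0 empty, 0.018 hard on its stop. Spring about 1200 N/m (8 mm per kg), damped; the 0.5 kg weight sinks it 4 mm, the full basin up to about 9 mm.
- stand: Low dark wooden stand, fixed: 92 x 92 x 8 mm, grey felt on top; origin at the centre of its underside.
- weight: Brass check weight, 0.5 kg: round body 50 mm across and 32 mm high, above it a neck and a knob 26 mm across between 46 and 56 mm height, 60 mm in all. Origin at the centre of its underside, z up along its axis. Starts on the stand.
- basin: Round grey plastic basin, 0.3 kg, 85 mm high, 164 mm across at the foot, 204 mm at the rim, wall 4 mm. Origin at the centre of its underside, z up. Two flat ears at its +x and -x: 30 mm wide (along y), 12 mm thick, centred 75 mm above the underside, 97 to 139 mm from the axis; grip an ear from above across its 30 mm.
- board: Plywood ware board, fixed: 200 (x) x 160 (y) x 18 mm; origin at the centre of its underside. The tray starts on it and must come back onto it.
- tray: Aluminium tray, 0.3 kg: floor 175 (x) x 140 (y) x 4 mm, 30 mm high walls at both sides and the back (-x), open front (+x). Wooden handle along x, 88 to 178 mm behind the origin, 22 mm wide (y), 16 mm thick, its middle 26 mm above the tray's underside; at the start it points towards the robot. Origin at the centre of the underside, z up. Clay slides off when tipped beyond 30 to 40 degrees.
- tray_lip (a point): Middle of the tray's open front edge, 87.5 mm from the tray's origin along +x, on the upper face of the floor; axes as the tray's.
- plug1: Whitish dried clay plug, a blunt cone 36 mm high, 42 mm across at the foot and 34 mm at the top, 55 g; origin at its centre, z along its axis. Starts upright on the tray.
- plug2: Whitish dried clay plug, a blunt cone 36 mm high, 42 mm across at the foot and 34 mm at the top, 55 g; origin at its centre, z along its axis. Starts upright on the tray.
- plug3: Whitish dried clay plug, a blunt cone 36 mm high, 42 mm across at the foot and 34 mm at the top, 55 g; origin at its centre, z along its axis. Starts upright on the tray. May be absent.
- plug4: Whitish dried clay plug, a blunt cone 36 mm high, 42 mm across at the foot and 34 mm at the top, 55 g; origin at its centre, z along its axis. Starts upright on the tray. May be absent.
- plug5: Whitish dried clay plug, a blunt cone 36 mm high, 42 mm across at the foot and 34 mm at the top, 55 g; origin at its centre, z along its axis. Starts upright on the tray. May be absent.
- plug6: Whitish dried clay plug, a blunt cone 36 mm high, 42 mm across at the foot and 34 mm at the top, 55 g; origin at its centre, z along its axis. Starts upright on the tray. May be absent.
- block1: Whitish dried clay block 66 (x) x 36 (y) x 32 (z) mm, 100 g; origin at its centre. Lies on the bench. May be absent.
- block2: Whitish dried clay block 66 (x) x 36 (y) x 32 (z) mm, 100 g; origin at its centre. Lies on the bench. May be absent.
- block3: Whitish dried clay block 66 (x) x 36 (y) x 32 (z) mm, 100 g; origin at its centre. Lies on the bench. May be absent.
- mould: Bystander: white plaster mould half 90 x 130 x 60 mm, 1 kg; origin at the centre of its underside. Leave it alone.
- jar: Bystander: amber glass jar, 64 mm across, 85 mm high; origin at the centre of its underside. Leave it alone.
- pot: Bystander: white ceramic brush pot, 72 mm across, 90 mm high; origin at the centre of its underside. Leave it alone.
There are look-alikes about, which are no part of the job. Several things have the shape of the weight; the one meant has the colours described above.

How it is judged:
On the way, in this order (a step that is already met when the one before it is completed fails the run):
1. The check weight stands in the middle of the pan, released and still (horizontal distance between weight and pan_top below 0.02 m and z of weight in the frame of pan_top between -0.006 and 0.006 m and angle between weight's own z axis and vertical below 0.1 rad and linear speed of weight below 0.03 m/s and contact force between the fingers and weight below 0.2 N), for 0.4 s.
2. The check weight is back on its stand and released (horizontal distance between weight and stand below 0.03 m and z of weight in the frame of stand between 0.003 and 0.014 m and angle between weight's own z axis and vertical below 0.15 rad and contact force between the fingers and weight below 0.2 N), for 0.2 s.
3. The basin stands empty, upright and released in the middle of the pan (horizontal distance between basin and pan_top below 0.02 m and angle between basin's own z axis and vertical below 0.1 rad and z of basin in the frame of pan_top between -0.01 and 0.01 m and contact force between the fingers and basin below 0.2 N and linear speed of basin below 0.03 m/s and z of each of plug1, plug2, plug3, plug4, plug5, plug6, block1, block2, block3 in the frame of basin below 0 m), for 0.4 s.
4. The tray is tipped with its open edge over the basin and plugs have slid in (angle between tray's own z axis and vertical above 0.4 rad and horizontal distance between tray_lip and basin below 0.11 m and z of tray_lip in the frame of basin above 0.05 m and ((horizontal distance between plug1 and basin below 0.095 m and z of plug1 in the frame of basin between 0 and 0.097 m) or (horizontal distance between plug2 and basin below 0.095 m and z of plug2 in the frame of basin between 0 and 0.097 m))).
At the end, for the whole second after the job is handed in: Basin upright and still on the pan, within 25 mm of its centre, every plug and block still in it, centres below 97 mm (rim 85); check weight upright within 30 mm of its stand's middle; tray flat and still on its board, origin within 50 mm along and 45 mm across of the board's centre; nothing held (all of step 2 and horizontal distance between basin and pan_top below 0.025 m and angle between basin's own z axis and vertical below 0.1 rad and z of basin in the frame of pan_top between -0.01 and 0.01 m and contact force between the fingers and basin below 0.2 N and linear speed of each of basin, tray below 0.03 m/s and horizontal distance between each of plug1, plug2, plug3, plug4, plug5, plug6, block1, block2, block3 and basin below 0.095 m and z of plug1 in the frame of basin between 0 and 0.097 m and linear speed of each of plug1, plug2, plug3, plug4, plug5, plug6, block1, block2, block3 below 0.05 m/s and z of plug2 in the frame of basin between 0 and 0.097 m and z of plug3 in the frame of basin between 0 and 0.097 m and z of plug4 in the frame of basin between 0 and 0.097 m and z of plug5 in the frame of basin between 0 and 0.097 m and z of plug6 in the frame of basin between 0 and 0.097 m and z of block1 in the frame of basin between 0 and 0.097 m and z of block2 in the frame of basin between 0 and 0.097 m and z of block3 in the frame of basin between 0 and 0.097 m and x of tray in the frame of board between -0.05 and 0.05 m and y of tray in the frame of board between -0.045 and 0.045 m and z of tray in the frame of board between 0.014 and 0.023 m and angle between tray's own z axis and vertical below 0.06 rad); the robot touches nothing.
It fails at once if The pan is driven down onto its stop (value of joint pan above 0.0178 m).
It fails at once if The mould, the jar or the pot is moved (distance of any of mould, jar, pot from where it was at the start of the episode above 0.02 m).
Of plug3, plug4, plug5, plug6 only 1 to 4 are there at a start; the rules pass over those that are not, and their reading is None.
Of block1, block2, block3 only 2 to 3 are there at a start; the rules pass over those that are not, and their reading is None.
At some moment in a run one of weight, block1, block2, block3 may be knocked a few centimetres aside while the robot is not near it.
It also fails if it takes over 208 s, if anything falls off the work surface, if the arm or the gripper's body presses on something with over 40 N, if the wrist force passes 120 N, or if a joint passes its speed limit or range.

## Working session

There is one attempt and no reset: what is moved stays moved. The work goes in short steps, Python scripts to look and compute and a tool call to move; the robot and the scene stay as the last step left them, time stands still between calls to the robot, and variables do not carry over. Pictures are saved under pics/ and viewed, at most 14 in all, crops included, and the job is handed in when it is done.

Besides the shell and the picture viewer there is one more tool, called after "Emit:" as name(argument=value, ...), one argument or row to a line, values as JSON. carry_out: Moves the arm, as the interface text tells. Shift numbers are shares of 0.15 m and turn numbers shares of 45 degrees, none past 1 either way. Its arguments: {"type":"object","properties":{"slide":{"type":"array"},"rot":{"type":"array"},"jaw":{"type":"number"}},"required":["slide","rot"]}

```bash
ls; mkdir -p pics; python3 - <<'E'
from cell import ctrl, read_camera
import cv2,numpy as np
print(ctrl.state())
for n in("scene","top"):
    c=read_camera(n); cv2.imwrite(f"pics/{n}0.png",c["image"][:,:,::-1]); np.savez(f"{n}0.npz",**c)
    print(n,c["K"].tolist(),np.round(np.linalg.inv(c["camera_from_world"]),3).tolist())
E
```

```text
pics
{'t': 0.0, 'joint_positions': array([-1.35799397,  0.46834927, -0.01159244,  1.60362269,  0.00597122,
        1.0713751 , -0.05628137]), 'joint_velocities': array([-1.02301852e-03,  7.84915095e-07, -4.46968127e-04,  2.55357902e-04,
        3.29526980e-04,  5.45369782e-04, -7.78355278e-04]), 'effort': array([-2.26423499e-04, -5.20570564e+01, -1.24874702e-02, -2.43742096e+01,
       -5.66233043e-02,  1.73392851e-02,  1.65443407e-04]), 'eef_pos': array([0.16438435, 0.62827493, 0.21365882]), 'tool_rot': array([-5.95365294e-05,  1.27586633e-01,  9.91827057e-01, -8.57859627e-04]), 'wrist_force': array([ 0.15020801, -0.4388016 ,  0.24494681]), 'ft_torque': array([ 0.02785564,  0.00146412, -0.02069054]), 'grip_force': 0.0, 'width': 0.9989444078082039}
scene [[461.9421143978872, 0.0, 314.2204065326644], [0.0, 461.9421143978872, 200.52815829659946], [0.0, 0.0, 1.0]] [[-0.841, 0.461, -0.285, 0.872], [0.542, 0.709, -0.452, 0.515], [-0.007, -0.534, -0.845, 1.055], [0.0, 0.0, 0.0, 1.0]]
top [[413.84580154893047, 0.0, 314.23757964513374], [0.0, 413.84580154893047, 198.1546964650881], [0.0, 0.0, 1.0]] [[0.02, -0.99, 0.141, 0.386], [-1.0, -0.022, -0.012, 0.003], [0.015, -0.141, -0.99, 1.237], [0.0, 0.0, 0.0, 1.0]]
```

View pics/scene0.png

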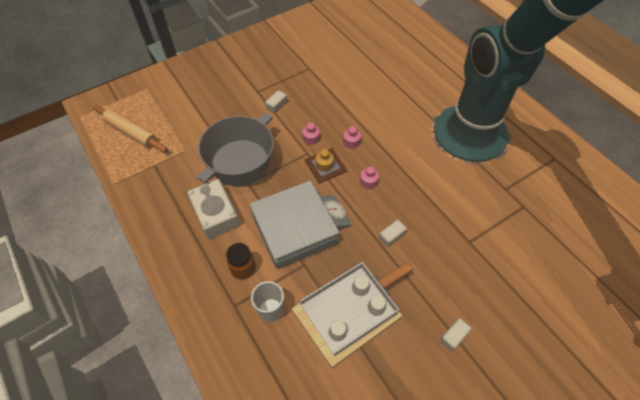

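View pics/top0.png

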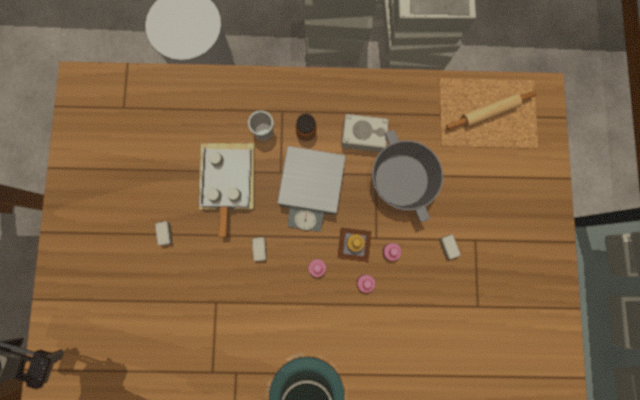

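The scene view shows the brass weight on the dark stand at about (324,158). Pink look-alikes sit at (311,131), (352,135) and (370,176). In the top view the weight is at (356,242), and the pink ones at (392,252), (317,268) and (366,284). The yellow/brass one on the wooden stand fits the description; I'll confirm it in a crop.

The tray is at top (226,177) with 3 plugs. Blocks are at (163,233), (259,249) and (450,247), the basin at (407,176) and the pan at (312,180).

```bash
cat > h.py <<'E'
import numpy as np, cv2
from scipy.spatial.transform import Rotation as R
def look(n):
    from cell import read_camera
    return read_camera(n)
def cloud(c):
    z=c["z_map"]; v,u=np.mgrid[:z.shape[0],:z.shape[1]]
    K=c["K"]; P=np.stack([(u-K[0,2])*z/K[0,0],(v-K[1,2])*z/K[1,1],z],-1)
    T=np.linalg.inv(c["camera_from_world"]); W=P@T[:3,:3].T+T[:3,3]; W[z==0]=np.nan
    return W
def tri(c1,p1,c2,p2):
    P=[c["K"]@c["camera_from_world"][:3] for c in(c1,c2)]
    X=cv2.triangulatePoints(P[0],P[1],np.float64(p1).reshape(2,1),np.float64(p2).reshape(2,1)); return (X[:3]/X[3]).ravel()
def proj(c,X):
    p=c["camera_from_world"]@np.r_[X,1]; p=c["K"]@p[:3]; return p[:2]/p[2]
def rect(W,lo,hi,box):
    "minAreaRect of world xy of points with lo<z<hi in box x0,x1,y0,y1"
    m=(W[...,2]>lo)&(W[...,2]<hi)&(W[...,0]>box[0])&(W[...,0]<box[1])&(W[...,1]>box[2])&(W[...,1]<box[3])
    p=W[m]; r=cv2.minAreaRect((p[:,:2]*1000).astype(np.float32)); return np.round(r[0],1),np.round(r[1],1),round(r[2],1),round(float(np.median(p[:,2])*1000),1),len(p)
def q2R(q): return R.from_quat(np.r_[q[1:],q[0]])
def move(pos,Rt=None,p0=None,R0=None):
    "slide/rot numbers for a target TCP pose"
    from cell import ctrl
    s=ctrl.state(); p0=s["eef_pos"] if p0 is None else np.array(p0); R0=q2R(s["tool_rot"]) if R0 is None else R0
    sl=R0.inv().apply(np.array(pos)-p0)/.15
    rv=(R0.inv()*Rt).as_rotvec()/(np.pi/4) if Rt is not None else np.zeros(3)
    print("slide",np.round(sl,3),"rot",np.round(rv,3))
def down(yaw):
    "tool z down, tool y (closing) along world heading yaw (deg)"
    a=np.radians(yaw); y=np.array([np.cos(a),np.sin(a),0]); z=np.array([0,0,-1.]); x=np.cross(y,z)
    return R.from_matrix(np.stack([x,y,z],1))
E
python3 - <<'E'
from h import *
t=dict(np.load("top0.npz")); s=dict(np.load("scene0.npz"))
Wt,Ws=cloud(t),cloud(s)
f=lambda W,u,v:np.round(W[v,u]*1000,1)
for nm,pt,ps in [("weight",(356,242),(324,158)),("pan",(312,180),(294,220)),("basin floor",(402,178),(237,160)),("tray",(226,177),(345,310)),("plugA",(217,158),(339,328)),("plugB",(212,195),(377,304)),("plugC",(233,195),(361,285)),("b1",(163,233),(456,332)),("b2",(259,249),(393,231)),("b3",(450,247),(276,99)),("handle",(224,222),(400,274)),("ear1",(424,214),(263,122)),("ear2",(392,138),(207,176)),("mould",(366,132),(212,207)),("jar",(306,126),(239,252)),("pot",(261,124),(268,298))]:
    print(nm,f(Wt,*pt),f(Ws,*ps),"tri",np.round(tri(t,pt,s,ps)*1000))
a=cv2.resize(t["image"][205:300,300:420,::-1],None,fx=5,fy=5,interpolation=cv2.INTER_CUBIC)
cv2.imwrite("pics/crop1.png",a)
E
```

```text
weight [ 430.7 -131.    70.9] [ 438.7 -121.5   53.7] tri [ 431. -134.   35.]
pan [605.9  -3.9  65.4] [612.2   7.   67.3] tri [608.  -3.  49.]
basin floor [ 629.2 -277.1    6.5] [ 629.1 -282.4    4.3] tri [ 630. -277.   10.]
tray [617.1 251.7  23.4] [626.3 251.   21.8] tri [622. 251.  14.]
plugA [665.8 273.2  59.1] [668.9 286.2  58.2] tri [667. 280.  40.]
plugB [557.4 282.6  55.6] [566.9 287.6  57.5] tri [561. 285.  41.]
plugC [558.4 222.   57.7] [570.7 231.9  58.2] tri [563. 226.  34.]
b1 [446.8 423.   32.6] [450.7 428.3  31. ] tri [447. 427.  21.]
b2 [406.4 144.1  36.7] [411.3 151.7  32.6] tri [406. 147.  20.]
b3 [ 423.4 -410.    29.4] [ 425.4 -407.3   27.7] tri [ 423. -412.   22.]
handle [481.  245.8  48.2] [477.5 257.9  54. ] tri [477. 252.  43.]
ear1 [ 512.2 -320.    85.2] [ 522.4 -305.9   77.4] tri [ 514. -328.   52.]
ear2 [ 731.2 -232.2   81.9] [ 736.  -220.9   80.5] tri [ 735. -235.   64.]
mould [ 754.1 -160.    60. ] [ 764.7 -141.3   61.4] tri [ 762. -163.   30.]
jar [760.3  16.8  83.9] [769.1  21.1  88. ] tri [766.  15.  73.]
pot [789.  156.4   4.8] [760.1 127.2  15.4] tri [766. 148.  72.]
```

View pics/crop1.png

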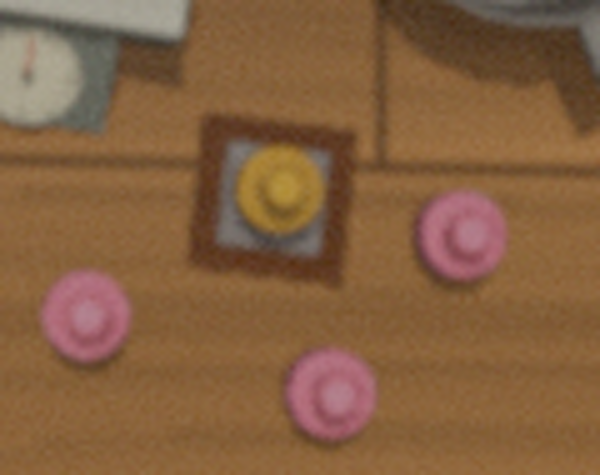

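The crop confirms it: the yellow brass weight, knob at crop (285,190), stands on the dark stand with grey felt, and the other three are pink. Next I'll fit the objects from both depth clouds.

```bash
python3 - <<'E'
from h import *
t=dict(np.load("top0.npz")); s=dict(np.load("scene0.npz"))
for nm,lo,hi,box in [("knob",.056,.08,(.38,.5,-.18,-.08)),("body",.03,.047,(.38,.5,-.18,-.08)),("pan",.058,.08,(.5,.72,-.11,.12)),("tray walls",.035,.056,(.52,.74,.15,.37)),("tray floor",.016,.03,(.5,.74,.15,.37)),("handle",.035,.06,(.42,.535,.2,.3)),("b1",.02,.045,(.38,.5,.36,.48)),("b2",.02,.045,(.34,.46,.1,.2)),("b3",.02,.045,(.37,.48,-.47,-.35)),("basin top",.073,.1,(.46,.78,-.42,-.15)),("mould",.05,.075,(.69,.83,-.23,-.09)),("jar",.07,.1,(.7,.83,-.03,.06)),("pot",.08,.11,(.7,.83,.09,.2)),("plA",.045,.07,(.62,.7,.24,.32)),("plB",.045,.07,(.52,.6,.258,.32)),("plC",.045,.07,(.52,.6,.19,.255))]:
    for c,n in((t,"t"),(s,"s")):
        try: print(nm,n,*rect(cloud(c),lo,hi,box))
        except Exception as e: print(nm,n,"none")
hs=[]
for c in (t,s):
    W=cloud(c); m=(W[...,2]<.012)&(W[...,2]>-.03)&(W[...,0]>.3)&(W[...,0]<.5)&(W[...,1]>-.1)&(W[...,1]<.1); print("bench",np.median(W[m][:,2])*1000)
# colour masks (brass, handle) -> centroids
for c,n in((t,"t"),(s,"s")):
    h=cv2.cvtColor(c["image"],cv2.COLOR_RGB2HSV); W=cloud(c)
    m=(h[...,0]>18)&(h[...,0]<32)&(h[...,1]>140)&(W[...,0]>.38)&(W[...,0]<.5)&(W[...,1]>-.18)&(W[...,1]<-.08)
    v,u=np.nonzero(m); print(n,"brass px",u.mean(),v.mean(),len(u),u.min(),u.max(),v.min(),v.max())
E
```

```text
knob t [ 431.  -134.6] [22.6 23.1] 0.6 66.3 63
knob s [ 433.  -129.1] [21.4 24.2] 30.2 65.3 71
body t [ 429.1 -133.4] [46.  48.4] 1.1 41.8 164
body s [ 433.9 -126.8] [44.3 48.5] 48.6 40.7 172
pan t [627.9  -6.2] [172.9 210. ] 81.6 69.3 3427
pan s [6.098e+02 5.000e-01] [171.5 170.3] 81.9 70.0 4102
tray walls t [630.3 236.9] [167.7 219.5] 88.5 47.1 548
tray walls s [630.  236.8] [219.4 172.4] 0.2 46.5 936
tray floor t [628.7 239.2] [210.7 184. ] 2.9 21.0 2469
tray floor s [625.4 255.4] [199.3 159.8] 2.1 21.8 4378
handle t [484.3 249.2] [92.8 99.5] 0.9 49.7 329
handle s [487.3 249.7] [94.2 98.9] 0.1 50.3 514
b1 t [446.2 425.1] [66.4 36.5] 11.6 30.4 302
b1 s [450. 430.] [66.5 35.8] 11.6 31.9 492
b2 t [406.5 145.9] [65.5 36.4] 6.5 31.2 283
b2 s [408.7 150.2] [69.3 37. ] 4.3 31.3 364
b3 t [ 424.3 -412.2] [66.2 37.3] 19.7 30.6 297
b3 s [ 426.1 -407.6] [67.2 39.2] 21.4 30.4 220
basin top t [ 624.2 -274.7] [223.2 202.1] 62.5 81.2 788
basin top s [ 625.8 -269.8] [218.3 203.2] 62.8 81.1 929
mould t [ 749.5 -162.7] [139.6 108.3] 84.7 59.3 1309
mould s [ 749.8 -160.3] [146.2 109.9] 84.3 60.1 1574
jar t [746.5  20.9] [ 54.  101.9] 80.3 83.7 307
jar s [756.   37.6] [ 56.1 104.6] 42.8 84.7 468
pot t [765.  147.9] [70.2 68.9] 56.4 87.8 136
pot s [767.1 150.4] [70.  70.2] 74.9 88.7 260
plA t [659.8 291.2] [56.5 75.2] 88.7 55.7 143
plA s [665.9 297.2] [36.1 61.1] 20.0 57.4 240
plB t [559.9 289.1] [59.8 77.2] 89.8 54.5 182
plB s [558.1 289. ] [62.7 73. ] 88.9 56.3 290
plC t [550.3 226.3] [55.6 62.9] 10.0 55.4 169
plC s [553.7 228.7] [59.1 65.1] 12.8 56.2 278
bench -0.1991408569963493
bench 0.15908606011261206
t brass px 355.3880597014925 242.22388059701493 201 348 363 234 250<stdin>:14: RuntimeWarning: Mean of empty slice.
  ret = ret.dtype.type(ret / rcount)
Traceback (most recent call last):
ValueError: zero-size array to reduction operation minimum which has no identity
```

Emit:
carry_out(
  slide=[
    [-0.976,-0.572,0],
    [-0.976,-0.572,0],
    [-0.976,-0.572,0],
    [-0.976,-0.572,0],
  ],
  rot=[
    [0,0,-0.327],
    [0,0,-0.327],
    [0,0,-0.327],
    [0,0,-0.327],
  ],
  jaw=1,
)

```text
t: 0.6
eef_pos: [0.2882, 0.5055, 0.2145]
tool_rot: [0.001, 0.003, 1.0, -0.001]
wrist_force: [-1.2, 0.3, -0.2]
width: 0.999
grip_force: 0.0
```

Emit:
carry_out(
  slide=[
    [-0.867,-0.967,0],
    [-0.867,-0.967,0],
    [-0.867,-0.967,0],
    [-0.867,-0.967,0],
  ],
  rot=[
    [0,0,0],
    [0,0,0],
    [0,0,0],
    [0,0,0],
  ],
)

```text
t: 1.1
eef_pos: [0.4174, 0.3606, 0.2145]
tool_rot: [0.0, 0.003, 1.0, -0.001]
wrist_force: [-0.9, 0.2, 0.0]
width: 0.998
grip_force: 0.0
```

Emit:
carry_out(
  slide=[
    [-0.133,-1,0],
    [-0.133,-1,0],
    [-0.133,-1,0],
    [-0.133,-1,0],
  ],
  rot=[
    [0,0,0],
    [0,0,0],
    [0,0,0],
    [0,0,0],
  ],
)

```text
t: 1.6
eef_pos: [0.4344, 0.2139, 0.2147]
tool_rot: [-0.0, 0.0, 1.0, 0.0]
wrist_force: [-0.6, 1.7, 0.3]
width: 1.0
grip_force: 0.0
```

Emit:
carry_out(
  slide=[
    [0,-1,0],
    [0,-1,0],
    [0,-1,0],
    [0,-1,0],
  ],
  rot=[
    [0,0,0],
    [0,0,0],
    [0,0,0],
    [0,0,0],
  ],
)

```text
t: 2.1
eef_pos: [0.4351, 0.065, 0.2147]
tool_rot: [0.0, -0.0, 1.0, 0.0]
wrist_force: [-0.2, 1.4, -0.5]
width: 1.0
grip_force: 0.0
```

Emit:
carry_out(
  slide=[
    [0,-1,0],
    [0,-1,0],
    [0,-1,0],
    [0,-1,0],
    [0,-1,0],
  ],
  rot=[
    [0,0,0],
    [0,0,0],
    [0,0,0],
    [0,0,0],
    [0,0,0],
  ],
)

```text
t: 2.72
eef_pos: [0.4357, -0.0833, 0.2144]
tool_rot: [-0.0, -0.003, 1.0, 0.0]
wrist_force: [-0.3, 1.2, 0.7]
width: 0.998
grip_force: 0.0
```

Emit:
carry_out(
  slide=[
    [0.024,-0.32,0.5],
    [0.024,-0.32,0.76],
    [0.024,-0.32,0.76],
    [0.024,-0.32,0.76],
    [0.024,-0.32,0.76],
  ],
  rot=[
    [0,0,0],
    [0,0,0],
    [0,0,0],
    [0,0,0],
    [0,0,0],
  ],
)

```text
t: 3.35
eef_pos: [0.4336, -0.1331, 0.1029]
tool_rot: [0.002, -0.002, 1.0, 0.0]
wrist_force: [0.1, -0.4, 0.5]
width: 1.005
grip_force: 0.0
```

```bash
python3 - <<'E'
from h import *
s=look("scene"); W=cloud(s)
print(rect(W,.056,.08,(.38,.5,-.18,-.08)))
from cell import ctrl
p=ctrl.state()["eef_pos"]; print(p, proj(s,p))
u,v=proj(s,[.433,-.13,.07]).astype(int)
a=cv2.resize(s["image"][v-60:v+60,u-80:u+80,::-1],None,fx=5,fy=5,interpolation=cv2.INTER_CUBIC); print(u,v)
cv2.imwrite("pics/w1.png",a)
E
```

```text
(array([ 432.8, -128.9]), array([23.6, 25.2]), 23.0, 65.6, 73)
[ 0.43339989 -0.13330565  0.10285014] [323.40533146 142.79890349]
324 151
```

View pics/w1.png

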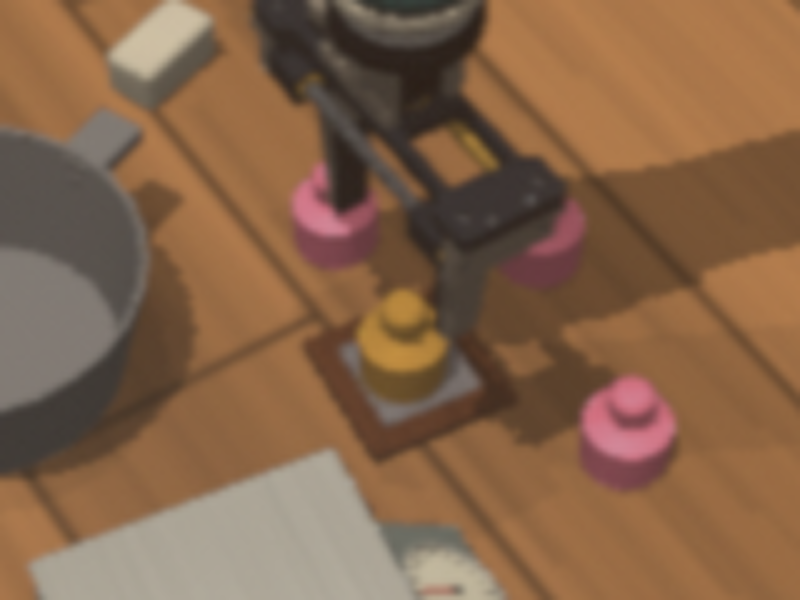

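The crop shows the open fingers either side of the brass knob at (403,313), and the pink weights are clear of them. Lowering and gripping.

Emit:
carry_out(
  slide=[
    [0,0.01,0.2],
    [0,0.01,0.393],
    [0,0.01,0.393],
    [0,0.01,0.393],
  ],
  rot=[
    [0,0,0],
    [0,0,0],
    [0,0,0],
    [0,0,0],
  ],
)

```text
t: 3.9
eef_pos: [0.4326, -0.1327, 0.0431]
tool_rot: [0.001, -0.001, 1.0, -0.0]
wrist_force: [-0.4, 0.3, -0.2]
width: 0.995
grip_force: 0.0
```

Emit:
carry_out(
  slide=[
    [0,0,0],
    [0,0,0],
    [0,0,0],
    [0,0,0],
    [0,0,0],
  ],
  rot=[
    [0,0,0],
    [0,0,0],
    [0,0,0],
    [0,0,0],
    [0,0,0],
  ],
  jaw=-1,
)

```text
t: 4.53
eef_pos: [0.4314, -0.1326, 0.0416]
tool_rot: [-0.0, -0.0, 1.0, 0.0]
wrist_force: [0.6, -0.3, -0.3]
width: 0.48
grip_force: 0.1
```

Emit:
carry_out(
  slide=[
    [0,0,0],
    [0,0,0],
    [0,0,0],
    [0,0,0],
    [0,0,0],
  ],
  rot=[
    [0,0,0],
    [0,0,0],
    [0,0,0],
    [0,0,0],
    [0,0,0],
  ],
)

```text
t: 5.15
eef_pos: [0.4327, -0.1333, 0.0437]
tool_rot: [0.001, -0.0, 1.0, 0.0]
wrist_force: [-4.9, 0.1, 25.5]
width: 0.276
grip_force: 30.4
```

Emit:
carry_out(
  slide=[
    [0,0,-0.3],
    [0,0,-0.6],
    [0,0,-0.95],
    [0,0,-0.95],
    [0,0,-0.95],
  ],
  rot=[
    [0,0,0],
    [0,0,0],
    [0,0,0],
    [0,0,0],
    [0,0,0],
  ],
)

```text
t: 5.78
eef_pos: [0.4301, -0.132, 0.1828]
tool_rot: [-0.001, -0.001, 1.0, 0.0]
wrist_force: [-0.2, 1.0, -4.9]
width: 0.268
grip_force: 40.2
```

Emit:
carry_out(
  slide=[
    [-0.3,0.27,0],
    [-0.6,0.53,0],
    [-0.9,0.8,0],
    [-0.9,0.8,0],
  ],
  rot=[
    [0,0,0],
    [0,0,0],
    [0,0,0],
    [0,0,0],
  ],
)

```text
t: 6.28
eef_pos: [0.5674, -0.0074, 0.1805]
tool_rot: [-0.002, -0.004, 1.0, 0.0]
wrist_force: [-0.4, -1.0, -4.4]
width: 0.267
grip_force: 38.1
```

Emit:
carry_out(
  slide=[
    [-0.277,0.075,0.1],
    [-0.277,0.075,0.3],
    [-0.277,0.075,0.46],
    [-0.277,0.075,0.46],
    [-0.277,0.075,0.46],
  ],
  rot=[
    [0,0,0],
    [0,0,0],
    [0,0,0],
    [0,0,0],
    [0,0,0],
  ],
)

```text
t: 6.9
eef_pos: [0.6075, -0.0018, 0.1147]
tool_rot: [-0.001, -0.0, 1.0, -0.0]
wrist_force: [0.2, 0.1, -3.7]
width: 0.265
grip_force: 38.6
```

```bash
python3 - <<'E'
from h import *
for n in("scene","top"):
    c=look(n); W=cloud(c); print(n,rect(W,.058,.08,(.5,.705,-.11,.12)), rect(W,.08,.13,(.585,.635,-.05,.05)))
    cv2.imwrite(f"pics/p_{n}.png",cv2.resize(c["image"][130:280,200:400,::-1],None,fx=4,fy=4,interpolation=cv2.INTER_CUBIC))
E
```

```text
scene (array([609.9,   0.8]), array([172.3, 170.3]), 81.7, 70.0, 2919) (array([621.4,   3.7]), array([21.8, 48.8]), 14.0, 109.5, 202)
top (array([596.4,  -8.1]), array([166.9, 158.6]), 1.3, 69.4, 466) (array([0., 0.]), array([0., 0.]), 0.0, nan, 0)
  return _methods._mean(a, axis=axis, dtype=dtype,
  ret = ret.dtype.type(ret / rcount)
```

View pics/p_scene.png

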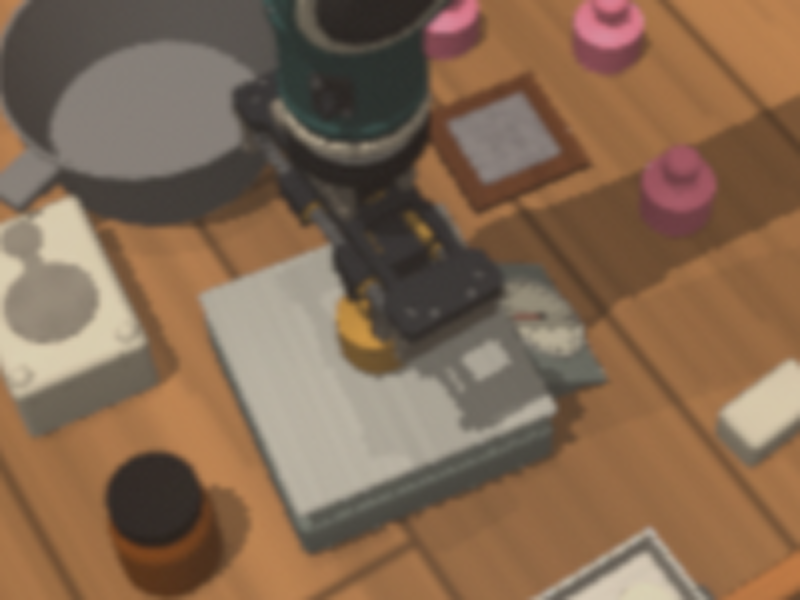

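The crop shows the weight at (375,330), held just above the middle of the pan. Lowering and releasing.

Emit:
carry_out(
  slide=[
    [0,0,0.02],
    [0,0,0.04],
    [0,0,0.06],
    [0,0,0.06],
    [0,0,0.06],
  ],
  rot=[
    [0,0,0],
    [0,0,0],
    [0,0,0],
    [0,0,0],
    [0,0,0],
  ],
)

```text
t: 7.62
eef_pos: [0.6079, -0.0012, 0.1062]
tool_rot: [-0.0, -0.0, 1.0, 0.0]
wrist_force: [0.6, 1.1, -4.3]
width: 0.264
grip_force: 38.6
```

Emit:
carry_out(
  slide=[
    [0,0,0],
    [0,0,0],
    [0,0,0],
    [0,0,0],
    [0,0,0],
    [0,0,0],
    [0,0,0],
    [0,0,0],
  ],
  rot=[
    [0,0,0],
    [0,0,0],
    [0,0,0],
    [0,0,0],
    [0,0,0],
    [0,0,0],
    [0,0,0],
    [0,0,0],
  ],
  jaw=0.3,
)

```text
t: 8.62
eef_pos: [0.6079, -0.0012, 0.1061]
tool_rot: [0.0, -0.0, 1.0, 0.0]
wrist_force: [0.3, 0.1, -0.5]
width: 0.65
grip_force: 0.0
```

```bash
python3 - <<'E'
from h import *
c=look("scene"); cv2.imwrite("pics/w2.png",cv2.resize(c["image"][160:260,240:360,::-1],None,fx=5,fy=5,interpolation=cv2.INTER_CUBIC))
E
```

```text
(no output)
```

View pics/w2.png

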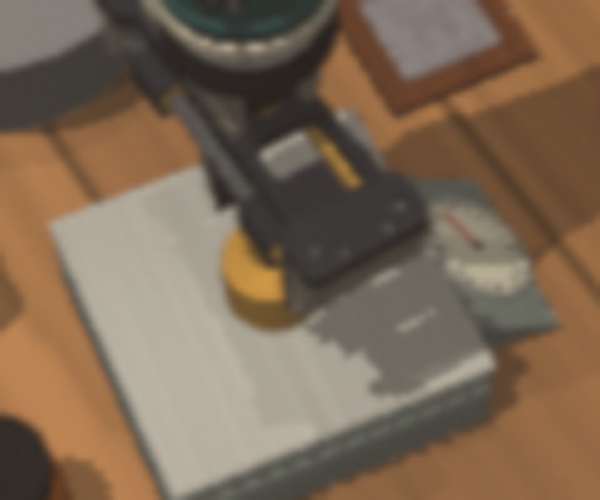

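Emit:
carry_out(
  slide=[
    [0,0,0],
    [0,0,0],
    [0,0,0],
    [0,0,0],
    [0,0,0.02],
    [0,0,0.02],
  ],
  rot=[
    [0,0,0],
    [0,0,0],
    [0,0,0],
    [0,0,0],
    [0,0,0],
    [0,0,0],
  ],
)

```text
t: 9.43
eef_pos: [0.6076, -0.0012, 0.1028]
tool_rot: [-0.0, -0.0, 1.0, -0.0]
wrist_force: [-0.5, 0.8, -0.1]
width: 0.652
grip_force: 0.0
```

Emit:
carry_out(
  slide=[
    [0,0,0],
    [0,0,0],
    [0,0,0],
    [0,0,0],
    [0,0,0],
    [0,0,0],
    [0,0,0],
  ],
  rot=[
    [0,0,0],
    [0,0,0],
    [0,0,0],
    [0,0,0],
    [0,0,0],
    [0,0,0],
    [0,0,0],
  ],
  jaw=-1,
)

```text
t: 10.3
eef_pos: [0.6079, -0.0011, 0.1032]
tool_rot: [0.0, -0.001, 1.0, 0.0]
wrist_force: [-0.0, 0.6, 0.8]
width: 0.261
grip_force: 30.0
```

```bash
python3 - <<'E'
from h import *
for n in("scene","top"):
    c=look(n); W=cloud(c); h=cv2.cvtColor(c["image"],cv2.COLOR_RGB2HSV)
    m=(W[...,0]>.37)&(W[...,0]<.5)&(W[...,1]>-.2)&(W[...,1]<-.07)&(W[...,2]<.02)&(h[...,1]<70)
    p=W[m]; print(n,cv2.minAreaRect((p[:,:2]*1000).astype(np.float32)),np.median(p,0))
E
```

```text
scene ((427.35174560546875, -131.0542755126953), (64.36243438720703, 62.20167541503906), 83.98863983154297) [ 0.42797199 -0.13013291  0.00820237]
top ((426.86181640625, -132.90341186523438), (61.099857330322266, 61.461673736572266), 83.90373992919922) [ 0.4269336  -0.13245075  0.00812202]
```

Emit:
carry_out(
  slide=[
    [0,0,-0.2],
    [0,0,-0.53],
    [0,0,-0.53],
    [0,0,-0.53],
  ],
  rot=[
    [0,0,0],
    [0,0,0],
    [0,0,0],
    [0,0,0],
  ],
)

```text
t: 10.9
eef_pos: [0.6065, -0.0011, 0.1811]
tool_rot: [-0.001, -0.001, 1.0, -0.0]
wrist_force: [0.2, 0.0, -5.9]
width: 0.267
grip_force: 30.0
```

Emit:
carry_out(
  slide=[
    [0.33,-0.27,0],
    [0.67,-0.53,0],
    [1,-0.8,0],
    [1,-0.8,0],
    [1,-0.8,0],
  ],
  rot=[
    [0,0,0],
    [0,0,0],
    [0,0,0],
    [0,0,0],
    [0,0,0],
  ],
)

```text
t: 11.52
eef_pos: [0.4572, -0.1212, 0.1816]
tool_rot: [-0.001, -0.0, 1.0, 0.0]
wrist_force: [0.2, 0.1, -4.1]
width: 0.263
grip_force: 30.0
```

Emit:
carry_out(
  slide=[
    [0.207,-0.073,0.1],
    [0.207,-0.073,0.4],
    [0.207,-0.073,0.7],
    [0.207,-0.073,0.85],
    [0.207,-0.073,0.85],
    [0.207,-0.073,0.85],
  ],
  rot=[
    [0,0,0],
    [0,0,0],
    [0,0,0],
    [0,0,0],
    [0,0,0],
    [0,0,0],
  ],
)

```text
t: 12.28
eef_pos: [0.4281, -0.132, 0.0555]
tool_rot: [0.0, -0.001, 1.0, -0.0]
wrist_force: [-0.3, -0.7, -4.7]
width: 0.264
grip_force: 30.0
```

Emit:
carry_out(
  slide=[
    [0,0,0.03],
    [0,0,0.05],
    [0,0,0.062],
    [0,0,0.062],
    [0,0,0.062],
  ],
  rot=[
    [0,0,0],
    [0,0,0],
    [0,0,0],
    [0,0,0],
    [0,0,0],
  ],
)

```text
t: 12.9
eef_pos: [0.427, -0.1324, 0.0459]
tool_rot: [0.0, -0.0, 1.0, -0.0]
wrist_force: [0.0, -0.1, -4.4]
width: 0.263
grip_force: 30.0
```

Emit:
carry_out(
  slide=[
    [0,0,0],
    [0,0,0],
    [0,0,0],
    [0,0,0],
    [0,0,0],
    [0,0,0],
    [0,0,0],
  ],
  rot=[
    [0,0,0],
    [0,0,0],
    [0,0,0],
    [0,0,0],
    [0,0,0],
    [0,0,0],
    [0,0,0],
  ],
  jaw=1,
)

```text
t: 13.78
eef_pos: [0.4269, -0.1323, 0.0458]
tool_rot: [-0.0, -0.0, 1.0, 0.0]
wrist_force: [-0.1, 0.7, 0.2]
width: 0.992
grip_force: 0.0
```

Emit:
carry_out(
  slide=[
    [0,0,-0.3],
    [0,0,-0.9],
    [0,0,-0.9],
    [0,0,-0.9],
  ],
  rot=[
    [0,0,0],
    [0,0,0],
    [0,0,0],
    [0,0,0],
  ],
)

```text
t: 14.28
eef_pos: [0.4284, -0.1324, 0.1828]
tool_rot: [0.003, -0.001, 1.0, 0.0]
wrist_force: [0.4, -0.0, -0.1]
width: 1.0
grip_force: 0.0
```

```bash
python3 - <<'E'
from h import *
for n in("scene","top"):
    c=look(n); W=cloud(c); np.savez(n+"1.npz",**c)
    print(n,"knob",rect(W,.056,.08,(.38,.5,-.18,-.08)))
    # ears: points 65<z<95 with r>106 mm from axis
    C=np.array([.625,-.272])
    for it in range(3):
        d=W[...,:2]-C; r=np.hypot(*np.moveaxis(d,-1,0)); z=W[...,2]
        rim=(z>.078)&(z<.095)&(r<.106)&(r>.085)
        p=W[rim][:,:2]; A=np.c_[2*p,np.ones(len(p))]; sol=np.linalg.lstsq(A,(p**2).sum(1),rcond=None)[0]; C=sol[:2]
    print("axis",C*1000,"r",np.sqrt(sol[2]+C@C)*1000)
    for sg in(-1,1):
        e=(z>.066)&(z<.095)&(r>.110)&(r<.14)&(sg*d[...,0]>0.04); print("ear",np.median(W[e],0)*1000,e.sum(), np.degrees(np.arctan2(*(sg*np.mean(d[e],0))[::-1])))
    cv2.imwrite(f"pics/b_{n}.png",cv2.resize(c["image"][90:270,180:420,::-1] if n=="scene" else c["image"][110:290,300:500,::-1],None,fx=3,fy=3,interpolation=cv2.INTER_CUBIC))
E
```

```text
scene knob (array([ 424.3, -128.6]), array([26.5, 21.8]), 56.9, 65.7, 71)
axis [ 625.1283157  -271.13916297] r 98.93094009874712
ear [ 508.76632188 -313.82037369   80.31698943] 91 20.234394202211092
ear [ 741.61757711 -224.23431502   80.09436367] 128 21.70190699710468
top knob (array([ 429.5, -125.8]), array([8.5, 5.1]), 0.4, 64.6, 8)
axis [ 623.2658061  -274.96525427] r 98.78472496656101
ear [ 507.40707356 -318.35873735   80.19661299] 115 20.63591128144534
ear [ 738.61093466 -229.39693005   79.61961024] 106 21.49279782254995
```

View pics/b_scene.png

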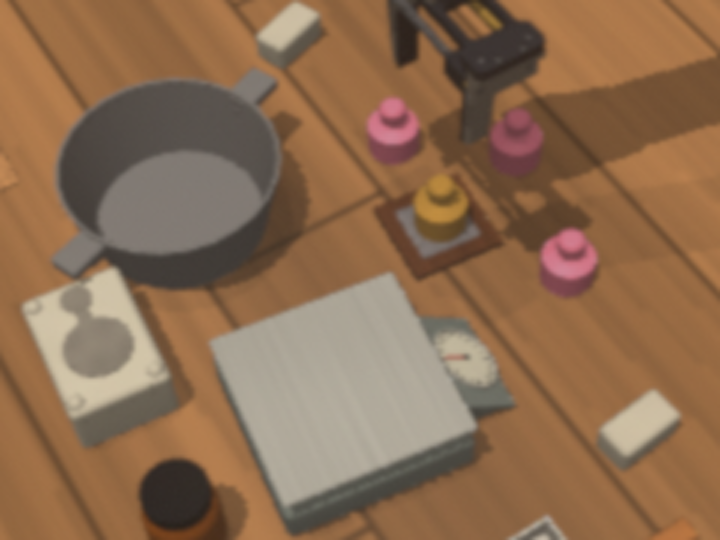

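The weight is back upright on its stand at crop (441,205). Basin ears are at crop (255,85) near the robot and (78,255) beside the mould. I'll grip the near ear and drag the basin clear of the mould before lifting.

Emit:
carry_out(
  slide=[
    [-0.57,-0.8,0],
    [-0.57,-0.8,0],
    [-0.57,-0.8,0],
    [-0.57,-0.8,0],
    [-0.57,-0.8,0],
  ],
  rot=[
    [0,0,-0.471],
    [0,0,-0.471],
    [0,0,-0.471],
    [0,0,-0.471],
    [0,0,-0.471],
  ],
)

```text
t: 15.0
eef_pos: [0.5112, -0.2514, 0.179]
tool_rot: [-0.002, -0.184, 0.983, 0.001]
wrist_force: [-0.3, 0.2, -0.1]
width: 1.0
grip_force: 0.0
```

```bash
python3 - <<'E'
from h import *
from cell import ctrl
print(ctrl.state()["joint_positions"]); move([.5142,-.3157,.110],down(111.2))
E
```

```text
[ 0.03721466  0.39118114  0.45633633  1.85872696 -0.20883934  0.94255929
  2.52911105]
slide [ 0.136 -0.408  0.459] rot [ 0.003 -0.003  0.001]
```

Emit:
carry_out(
  slide=[
    [0.136,-0.408,0.1],
    [0.136,-0.408,0.46],
    [0.136,-0.408,0.46],
    [0.136,-0.408,0.46],
    [0.136,-0.408,0.46],
  ],
  rot=[
    [0,0,0],
    [0,0,0],
    [0,0,0],
    [0,0,0],
    [0,0,0],
  ],
)

```text
t: 15.62
eef_pos: [0.5172, -0.3161, 0.114]
tool_rot: [0.002, -0.185, 0.983, -0.001]
wrist_force: [0.5, -1.0, 0.6]
width: 0.999
grip_force: 0.0
```

```bash
python3 - <<'E'
from h import *
from cell import ctrl
print(ctrl.state()["joint_positions"][6]); move([.5142,-.3157,.057],down(111.2))
c=look("scene"); cv2.imwrite("pics/ear.png",cv2.resize(c["image"][70:190,200:340,::-1],None,fx=5,fy=5,interpolation=cv2.INTER_CUBIC))
E
```

```text
2.684718778998338
slide [0.018 0.011 0.38 ] rot [-0.002  0.004  0.003]
```

View pics/ear.png

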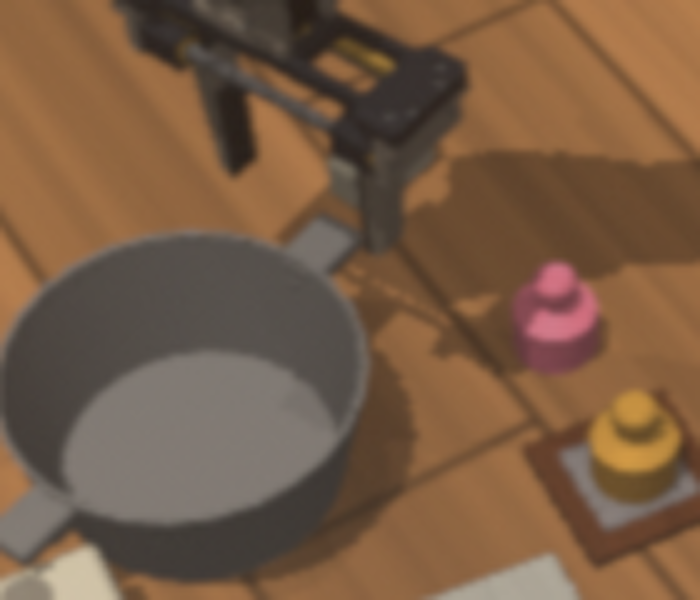

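The crop shows the near ear at (325,245) between the open fingers at (235,165) and (380,245). Lowering and closing.

Emit:
carry_out(
  slide=[
    [0.018,0.011,0.2],
    [0.018,0.011,0.38],
    [0.018,0.011,0.38],
    [0.018,0.011,0.38],
  ],
  rot=[
    [0,0,0],
    [0,0,0],
    [0,0,0],
    [0,0,0],
  ],
)

```text
t: 16.18
eef_pos: [0.5136, -0.3165, 0.0564]
tool_rot: [0.001, -0.185, 0.983, -0.001]
wrist_force: [-0.6, -0.3, 0.3]
width: 1.002
grip_force: 0.0
```

Emit:
carry_out(
  slide=[
    [0,0,0],
    [0,0,0],
    [0,0,0],
    [0,0,0],
    [0,0,0],
    [0,0,0],
    [0,0,0],
    [0,0,0],
  ],
  rot=[
    [0,0,0],
    [0,0,0],
    [0,0,0],
    [0,0,0],
    [0,0,0],
    [0,0,0],
    [0,0,0],
    [0,0,0],
  ],
  jaw=-1,
)

```text
t: 17.18
eef_pos: [0.5127, -0.3164, 0.0548]
tool_rot: [0.0, -0.184, 0.983, -0.0]
wrist_force: [0.7, -0.5, -1.8]
width: 0.325
grip_force: 30.0
```

```bash
python3 - <<'E'
from h import *
move([.470,-.320,.057],down(111.2))
E
```

```text
slide [ 0.274  0.08  -0.015] rot [-0.  0.  0.]
```

Emit:
carry_out(
  slide=[
    [0.1,0.03,0],
    [0.2,0.06,0],
    [0.274,0.08,0],
    [0.274,0.08,-0.1],
    [0.274,0.08,-0.2],
    [0.274,0.08,-0.3],
    [0.274,0.08,-0.3],
    [0.274,0.08,-0.3],
  ],
  rot=[
    [0,0,0],
    [0,0,0],
    [0,0,0],
    [0,0,0],
    [0,0,0],
    [0,0,0],
    [0,0,0],
    [0,0,0],
  ],
)

```text
t: 18.18
eef_pos: [0.4701, -0.3204, 0.1002]
tool_rot: [0.0, -0.184, 0.983, -0.001]
wrist_force: [0.0, -0.8, -0.2]
width: 0.326
grip_force: 30.0
```

```bash
cat > basin.py <<'E'
from h import *
def rimfit(W,C,zlo,zhi):
    "plane+circle of rim: points in annulus around C, band"
    C=np.array(C)
    for it in range(4):
        d=W[...,:2]-C; r=np.hypot(d[...,0],d[...,1]); m=(W[...,2]>zlo)&(W[...,2]<zhi)&(r>.085)&(r<.107)
        p=W[m]
        for k in range(6):
            A=np.c_[p[:,:2],np.ones(len(p))]; n=np.linalg.lstsq(A,p[:,2],rcond=None)[0]; e=p[:,2]-A@n; p=p[(e>-.006)]
        A=np.c_[2*p[:,:2],np.ones(len(p))]; s=np.linalg.lstsq(A,(p[:,:2]**2).sum(1),rcond=None)[0]; C=s[:2]
    nz=np.r_[-n[:2],1]; print("axis",np.round(C*1000,1),"rim z",round((n[:2]@C+n[2])*1000,1),"tilt deg",np.round(np.degrees(n[:2]),1),len(p),"r",round(np.sqrt(s[2]+C@C)*1000,1))
E
python3 - <<'E'
from basin import *
for n in("scene","top"):
    c=look(n); W=cloud(c); rimfit(W,[.58,-.277],.07,.2)
cv2.imwrite("pics/lift.png",c["image"][90:290,300:520,::-1])
E
```

```text
axis [ 582.4 -272.4] rim z 138.7 tilt deg [-39.6   0.3] 174 r 96.7
axis [ 578.  -278.2] rim z 100.9 tilt deg [-14.6  -4.6] 434 r 97.5
```

```bash
python3 - <<'E'
from h import *
c=look("scene"); cv2.imwrite("pics/lift_s.png",cv2.resize(c["image"][60:210,170:340,::-1],None,fx=4,fy=4,interpolation=cv2.INTER_CUBIC))
from cell import ctrl; print(ctrl.state()["wrist_force"],ctrl.state()["ft_torque"],ctrl.state()["grip_force"])
E
```

```text
[-1.44271806 -1.11235321  0.05285311] [-0.39004223  0.17983762 -0.17370088] 30.01389741897583
```

View pics/lift_s.png

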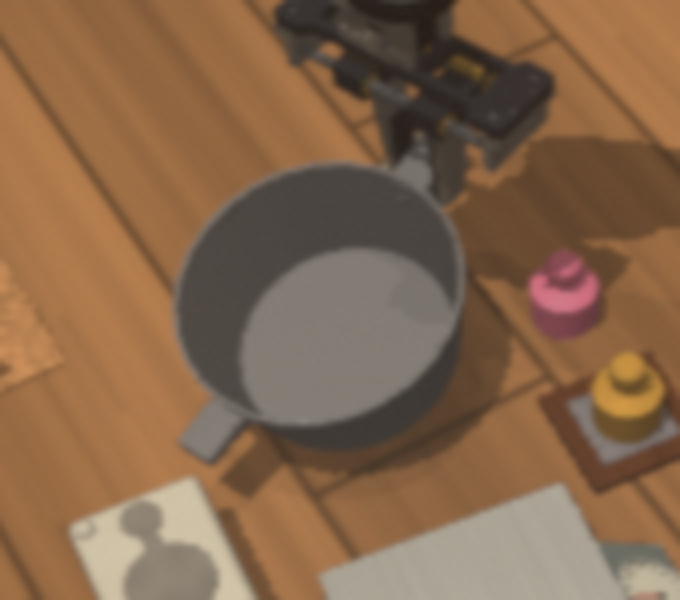

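The basin is drooping about 13° at its far side and the ear is turning in the pads, but the grip holds at (425,170). I'll lift further and measure the tilt.

Emit:
carry_out(
  slide=[
    [0,0,-0.1],
    [0,0,-0.2],
    [0,0,-0.3],
    [0,0,-0.4],
    [0,0,-0.5],
    [0,0,-0.5],
    [0,0,-0.5],
  ],
  rot=[
    [0,0,0],
    [0,0,0],
    [0,0,0],
    [0,0,0],
    [0,0,0],
    [0,0,0],
    [0,0,0],
  ],
)

```text
t: 19.2
eef_pos: [0.4697, -0.3195, 0.1745]
tool_rot: [-0.0, -0.184, 0.983, 0.0]
wrist_force: [-0.4, -0.6, -3.2]
width: 0.323
grip_force: 30.0
```

```bash
python3 - <<'E'
from h import *
from cell import ctrl; print(ctrl.state()["wrist_force"],ctrl.state()["ft_torque"],ctrl.state()["grip_force"])
ax=np.array([np.cos(np.radians(21.2)),np.sin(np.radians(21.2)),0]); g=ctrl.state()["eef_pos"]
for n in("scene","top"):
    c=look(n); W=cloud(c); d=W-g; l=d@ax; w=d@np.array([-ax[1],ax[0],0])
    # far ear: |w|<15mm, profile of max z along l
    for a in np.arange(.03,.30,.015):
        m=(abs(w)<.012)&(l>a)&(l<a+.015)
        if m.sum(): print(n,round(a*1000),np.round(np.percentile(W[m][:,2],[5,95])*1000),m.sum())
cv2.imwrite("pics/lift2.png",c["image"])
E
```

```text
[-0.37776736 -0.60891428 -3.230572  ] [-0.06128673  0.30012898  0.02140782] 29.999355375766754
scene 30 [ 97. 446.] 339
scene 45 [ 84. 431.] 61
scene 60 [78. 88.] 43
scene 75 [70. 82.] 50
scene 90 [62. 72.] 49
scene 105 [55. 67.] 48
scene 120 [-3. 57.] 67
scene 135 [-3. 50.] 70
scene 150 [-3. 63.] 47
scene 165 [-3. 82.] 54
scene 180 [-2. 98.] 51
scene 195 [ -4. 107.] 86
scene 210 [-1. 97.] 89
scene 225 [-4. 90.] 62
scene 240 [-3.  3.] 28
scene 255 [56. 57.] 3
scene 270 [56. 62.] 16
scene 285 [56. 63.] 28
scene 300 [58. 64.] 39
top 30 [ 93. 551.] 154
top 45 [ 85. 539.] 132
top 60 [77. 85.] 45
top 75 [68. 77.] 41
top 90 [61. 70.] 41
top 105 [54. 63.] 42
top 120 [46. 56.] 38
top 135 [41. 51.] 43
top 150 [51. 68.] 47
top 165 [68. 86.] 48
top 180 [ 85. 104.] 53
top 195 [ 94. 106.] 40
top 210 [-5. 96.] 71
top 225 [-3. 88.] 45
top 240 [-3.  4.] 35
top 255 [-3. 58.] 40
top 270 [ 9. 62.] 24
top 285 [54. 64.] 35
top 300 [56. 64.] 40
```

Emit:
carry_out(
  slide=[
    [0,0,-0.1],
    [0,0,-0.2],
    [0,0,-0.3],
    [0,0,-0.42],
    [0,0,-0.42],
  ],
  rot=[
    [0,0,0],
    [0,0,0],
    [0,0,0],
    [0,0,0],
    [0,0,0],
  ],
)

```text
t: 19.92
eef_pos: [0.4709, -0.3205, 0.2399]
tool_rot: [0.002, -0.184, 0.983, -0.001]
wrist_force: [-0.4, -0.7, -4.0]
width: 0.32
grip_force: 30.0
```

Emit:
carry_out(
  slide=[
    [-0.05,0.07,0],
    [-0.13,0.18,0],
    [-0.2,0.3,0],
    [-0.28,0.41,0],
    [-0.36,0.53,0],
    [-0.44,0.65,0],
    [-0.5,0.736,0],
    [-0.5,0.736,0],
  ],
  rot=[
    [0,0,0.08],
    [0,0,0.2],
    [0,0,0.33],
    [0,0,0.46],
    [0,0,0.6],
    [0,0,0.72],
    [0,0,0.8],
    [0,0,0.8],
  ],
)

```text
t: 20.92
eef_pos: [0.4999, -0.1881, 0.2373]
tool_rot: [-0.001, 0.127, 0.992, 0.0]
wrist_force: [-0.0, -0.9, -3.9]
width: 0.324
grip_force: 30.0
```

```bash
python3 - <<'E'
from h import *
from cell import ctrl; print(ctrl.state()["joint_positions"][6],ctrl.state()["ft_torque"])
move([.5437,.0165,.235],down(75))
E
```

```text
1.773884106958481 [ 0.02348759  0.24900915 -0.02628451]
slide [0.06  1.394 0.017] rot [ 0.001 -0.002  0.01 ]
```

Emit:
carry_out(
  slide=[
    [0.01,0.1,0],
    [0.02,0.25,0],
    [0.03,0.4,0],
    [0.03,0.55,0],
    [0.03,0.7,0],
    [0.03,0.8,0],
    [0.03,0.8,0],
  ],
  rot=[
    [0,0,0],
    [0,0,0],
    [0,0,0],
    [0,0,0],
    [0,0,0],
    [0,0,0],
    [0,0,0],
  ],
)

```text
t: 21.8
eef_pos: [0.5262, -0.0716, 0.2377]
tool_rot: [-0.0, 0.127, 0.992, 0.0]
wrist_force: [-1.0, -0.4, -3.2]
width: 0.316
grip_force: 30.0
```

Emit:
carry_out(
  slide=[
    [0.01,0.1,0],
    [0.02,0.25,0],
    [0.03,0.4,0],
    [0.03,0.52,0],
    [0.03,0.594,0],
    [0.03,0.594,0],
    [0.03,0.594,0],
  ],
  rot=[
    [0,0,0],
    [0,0,0],
    [0,0,0],
    [0,0,0],
    [0,0,0],
    [0,0,0],
    [0,0,0],
  ],
)

```text
t: 22.68
eef_pos: [0.5442, 0.0137, 0.2378]
tool_rot: [-0.0, 0.129, 0.992, -0.0]
wrist_force: [-0.6, -0.9, -3.6]
width: 0.325
grip_force: 30.0
```

```bash
cat > prof.py <<'E'
from h import *
from cell import ctrl
def prof(yaw):
    ax=np.array([np.cos(np.radians(yaw)),np.sin(np.radians(yaw)),0]); g=ctrl.state()["eef_pos"]; print(g)
    for n in("scene","top"):
        c=look(n); W=cloud(c); d=W-g; l=d@ax; w=d@np.array([-ax[1],ax[0],0]); o=[]
        for a in np.arange(.06,.27,.015):
            m=(abs(w)<.012)&(l>a)&(l<a+.015)
            if m.sum(): o.append((round(a*1000+7),*np.round(np.percentile(W[m][:,2],[5,95])*1000).astype(int)))
        print(n,*o)
    return c
E
python3 - <<'E'
from prof import *
prof(-15); move([.5437,.0165,.2225],down(75))
c=look("scene"); cv2.imwrite("pics/b3.png",cv2.resize(c["image"][110:270,190:370,::-1],None,fx=3.5,fy=3.5,interpolation=cv2.INTER_CUBIC))
E
```

```text
[0.54421913 0.01373684 0.23781842]
scene (67, np.int64(137), np.int64(146)) (82, np.int64(131), np.int64(140)) (97, np.int64(123), np.int64(131)) (112, np.int64(115), np.int64(124)) (127, np.int64(107), np.int64(115)) (142, np.int64(103), np.int64(113)) (157, np.int64(-3), np.int64(129)) (172, np.int64(-2), np.int64(147)) (187, np.int64(-2), np.int64(163)) (202, np.int64(0), np.int64(166)) (217, np.int64(0), np.int64(154)) (232, np.int64(-2), np.int64(146)) (247, np.int64(-2), np.int64(3)) (262, np.int64(-4), np.int64(3)) (277, np.int64(-3), np.int64(2))
top (157, np.int64(124), np.int64(127)) (172, np.int64(132), np.int64(149)) (187, np.int64(148), np.int64(164)) (202, np.int64(152), np.int64(165)) (217, np.int64(145), np.int64(152)) (232, np.int64(141), np.int64(145)) (247, np.int64(-2), np.int64(-2)) (262, np.int64(-4), np.int64(-4)) (277, np.int64(-3), np.int64(3))
slide [0.008 0.017 0.103] rot [-0.     0.     0.004]
```

View pics/b3.png

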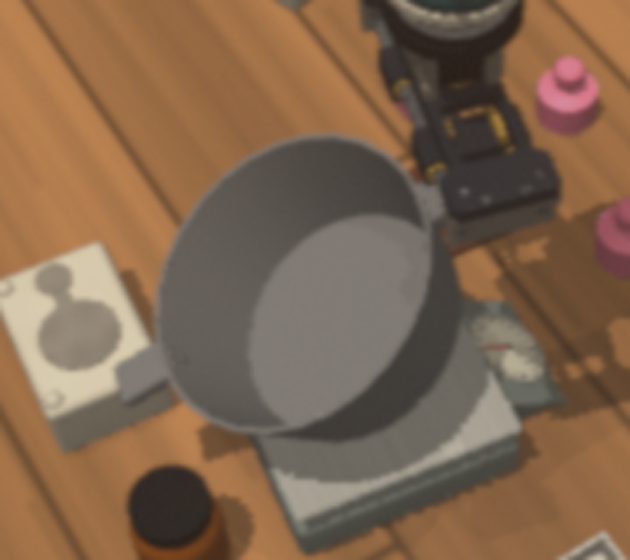

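The crop shows the basin over the pan, drooping about 27° with its far foot clear of the pan. The jar at (172,525) and the mould are clear. I'll lower it along the pivot arc.

Emit:
carry_out(
  slide=[
    [-0.029,0.017,0.06],
    [-0.029,0.017,0.12],
    [-0.029,0.017,0.18],
    [-0.029,0.017,0.18],
    [-0.029,0.017,0.18],
  ],
  rot=[
    [0,0,0],
    [0,0,0],
    [0,0,0],
    [0,0,0],
    [0,0,0],
  ],
)

```text
t: 23.45
eef_pos: [0.5493, 0.016, 0.2109]
tool_rot: [-0.0, 0.128, 0.992, -0.0]
wrist_force: [-0.5, 0.3, -3.7]
width: 0.319
grip_force: 30.0
```

Emit:
carry_out(
  slide=[
    [0.04,0,0.055],
    [0.087,0,0.11],
    [0.127,0,0.16],
    [0.168,0,0.207],
    [0.203,0,0.26],
    [0.239,0,0.31],
    [0.239,0,0.31],
  ],
  rot=[
    [0,0,0],
    [0,0,0],
    [0,0,0],
    [0,0,0],
    [0,0,0],
    [0,0,0],
    [0,0,0],
  ],
)

```text
t: 24.32
eef_pos: [0.5136, 0.0255, 0.1636]
tool_rot: [-0.001, 0.128, 0.992, -0.0]
wrist_force: [-0.7, 0.8, 0.4]
width: 0.323
grip_force: 30.0
```

```bash
python3 - <<'E'
from prof import *
prof(-15)
E
```

```text
[0.51363026 0.0254502  0.16363428]
scene (67, np.int64(93), np.int64(100)) (82, np.int64(89), np.int64(97)) (97, np.int64(87), np.int64(94)) (112, np.int64(83), np.int64(90)) (127, np.int64(80), np.int64(87)) (142, np.int64(77), np.int64(83)) (157, np.int64(73), np.int64(80)) (172, np.int64(71), np.int64(77)) (187, np.int64(-2), np.int64(107)) (202, np.int64(-2), np.int64(138)) (217, np.int64(-2), np.int64(146)) (232, np.int64(0), np.int64(141)) (247, np.int64(41), np.int64(137)) (262, np.int64(-1), np.int64(3)) (277, np.int64(-4), np.int64(4))
top (112, np.int64(82), np.int64(90)) (127, np.int64(84), np.int64(84)) (142, np.int64(76), np.int64(82)) (157, np.int64(73), np.int64(79)) (172, np.int64(71), np.int64(78)) (187, np.int64(79), np.int64(108)) (202, np.int64(109), np.int64(137)) (217, np.int64(135), np.int64(147)) (232, np.int64(133), np.int64(140)) (247, np.int64(130), np.int64(137)) (262, np.int64(-1), np.int64(-1)) (277, np.int64(-4), np.int64(-1))
```

Emit:
carry_out(
  slide=[
    [0.031,0,0.055],
    [0.062,0,0.11],
    [0.085,0,0.155],
    [0.105,0,0.2],
    [0.12,0,0.24],
    [0.133,0,0.275],
    [0.133,0,0.275],
  ],
  rot=[
    [0,0,0],
    [0,0,0],
    [0,0,0],
    [0,0,0],
    [0,0,0],
    [0,0,0],
    [0,0,0],
  ],
)

```text
t: 25.3
eef_pos: [0.4948, 0.0303, 0.1227]
tool_rot: [-0.0, 0.128, 0.992, -0.0]
wrist_force: [-3.1, 1.3, 0.8]
width: 0.324
grip_force: 30.0
```

```bash
python3 - <<'E'
from prof import *
prof(-15)
E
```

```text
[0.49484544 0.03033578 0.12267115]
scene (67, np.int64(69), np.int64(75)) (82, np.int64(69), np.int64(75)) (97, np.int64(68), np.int64(75)) (112, np.int64(69), np.int64(75)) (127, np.int64(69), np.int64(75)) (142, np.int64(69), np.int64(75)) (157, np.int64(70), np.int64(74)) (172, np.int64(69), np.int64(75)) (187, np.int64(69), np.int64(74)) (202, np.int64(-2), np.int64(119)) (217, np.int64(-3), np.int64(152)) (232, np.int64(-2), np.int64(149)) (247, np.int64(-2), np.int64(150)) (262, np.int64(-1), np.int64(149)) (277, np.int64(2), np.int64(3))
top (112, np.int64(70), np.int64(74)) (127, np.int64(68), np.int64(75)) (142, np.int64(69), np.int64(75)) (157, np.int64(67), np.int64(74)) (172, np.int64(69), np.int64(74)) (187, np.int64(68), np.int64(74)) (202, np.int64(73), np.int64(126)) (217, np.int64(128), np.int64(151)) (232, np.int64(144), np.int64(149)) (247, np.int64(144), np.int64(150)) (262, np.int64(45), np.int64(147)) (277, np.int64(-3), np.int64(0))
```

Level. Release and check the centring.

Emit:
carry_out(
  slide=[
    [0,0,0],
    [0,0,0],
    [0,0,0],
    [0,0,0],
    [0,0,0],
    [0,0,0],
    [0,0,0],
  ],
  rot=[
    [0,0,0],
    [0,0,0],
    [0,0,0],
    [0,0,0],
    [0,0,0],
    [0,0,0],
    [0,0,0],
  ],
  jaw=1,
)

```text
t: 26.28
eef_pos: [0.4953, 0.0303, 0.1231]
tool_rot: [0.0, 0.128, 0.992, 0.0]
wrist_force: [0.1, 0.3, -0.3]
width: 0.998
grip_force: 0.0
```

Emit:
carry_out(
  slide=[
    [0,0,-0.2],
    [0,0,-0.6],
    [0,0,-0.6],
    [0,0,-0.6],
  ],
  rot=[
    [0,0,0],
    [0,0,0],
    [0,0,0],
    [0,0,0],
  ],
)

```text
t: 26.78
eef_pos: [0.4949, 0.0304, 0.2128]
tool_rot: [-0.0, 0.128, 0.992, 0.0]
wrist_force: [0.4, 1.0, 0.2]
width: 1.0
grip_force: 0.0
```

Emit:
carry_out(
  slide=[
    [0.3,0.6,0],
    [0.3,0.9,0],
    [0.3,0.9,0],
    [0.3,0.9,0],
  ],
  rot=[
    [0,0,-0.1],
    [0,0,-0.3],
    [0,0,-0.333],
    [0,0,-0.333],
  ],
)

```text
t: 27.28
eef_pos: [0.4853, 0.1726, 0.2116]
tool_rot: [-0.001, -0.003, 1.0, -0.001]
wrist_force: [0.2, 0.7, 0.2]
width: 0.998
grip_force: 0.0
```

```bash
python3 - <<'E'
from basin import *
for n in("scene","top"):
    c=look(n); np.savez(n+"2.npz",**c); W=cloud(c)
    C=np.array([.609,-.001])
    for it in range(4):
        d=W[...,:2]-C; r=np.hypot(d[...,0],d[...,1]); z=W[...,2]; m=(z>.145)&(z<.165)&(r>.085)&(r<.107); p=W[m]
        A=np.c_[2*p[:,:2],np.ones(len(p))]; s=np.linalg.lstsq(A,(p[:,:2]**2).sum(1),rcond=None)[0]; C=s[:2]
    print(n,"axis",C*1000,np.sqrt(s[2]+C@C),np.median(p[:,2]),m.sum())
    print("knob",rect(W,.056,.08,(.36,.5,-.19,-.07)))
    for nm,lo,hi,box in [("b1",.02,.045,(.38,.5,.36,.48)),("b2",.02,.045,(.34,.46,.09,.2)),("b3",.02,.045,(.36,.49,-.48,-.34)),("handle",.035,.06,(.42,.52,.2,.3))]:
        try:print(nm,rect(W,lo,hi,box))
        except Exception: print(nm,"-")
    m=(W[...,2]>.062)&(W[...,2]<.074)&(W[...,0]>.5)&(W[...,0]<.71)&(W[...,1]>-.1)&(W[...,1]<.1)
    print("pan-ish",rect(W,.058,.074,(.5,.71,-.1,.1)))
E
```

```text
scene axis [611.09267996   3.17122566] 0.09899738562076923 0.15047923795646967 717
knob (array([ 424.3, -128.6]), array([25.5, 22. ]), 55.4, 65.7, 71)
b1 (array([450.3, 430. ]), array([66.4, 35.9]), 11.5, 31.8, 493)
b2 (array([414.4, 150.4]), array([56.8, 36.5]), 4.1, 31.4, 222)
b3 (array([ 425.4, -407.8]), array([69. , 37.8]), 18.7, 30.0, 223)
handle (array([480.3, 252.5]), array([79.1, 22.9]), 0.1, 51.6, 320)
pan-ish (array([610.7,   4.1]), array([164.4, 169.8]), 81.9, 71.4, 2514)
top axis [ 6.08307741e+02 -4.60858822e-01] 0.0989776701096327 0.15030485914530334 513
knob (array([ 422.7, -131.9]), array([23.8, 23.4]), 46.0, 66.1, 66)
b1 (array([445.8, 427. ]), array([66.2, 39. ]), 12.7, 30.8, 297)
b2 (array([406.6, 145.7]), array([65.6, 36.6]), 6.1, 31.0, 285)
b3 (array([ 424.5, -412.9]), array([65.6, 38.3]), 20.6, 31.0, 295)
handle (array([0., 0.]), array([0., 0.]), 0.0, nan, 0)
pan-ish (array([605.7,  -2.4]), array([169.6, 164.4]), 81.8, 71.1, 2163)
  return _methods._mean(a, axis=axis, dtype=dtype,
  ret = ret.dtype.type(ret / rcount)
```

The basin is centred within about 3 mm of the pan. The ear turned in the pads when lifted, so I'll grip the tray handle with the tool leaned 60° forward. That gives a longer contact along the handle, and the tool will come upright as the tray tips.

Emit:
carry_out(
  slide=[
    [0.43,0.516,0],
    [0.43,0.516,0],
    [0.43,0.516,0],
    [0.43,0.516,0],
    [0.43,0.516,0],
    [0.43,0.516,0],
  ],
  rot=[
    [0,-0.2,0],
    [0,-0.4,0],
    [0,-0.6,0],
    [0,-0.8,0],
    [0,-1,0],
    [0,-1,0],
  ],
)

```text
t: 28.12
eef_pos: [0.4229, 0.24, 0.2109]
tool_rot: [0.348, 0.002, 0.937, -0.017]
wrist_force: [0.2, -0.4, -0.4]
width: 0.998
grip_force: 0.0
```

```bash
cat >> h.py <<'E'
def lean(deg,yaw=0):
    "tool leaned forward by deg (fingers pointing along heading yaw and down), closing across"
    return R.from_euler("z",yaw,degrees=True)*R.from_euler("y",-deg,degrees=True)*down(90)
E
python3 - <<'E'
from h import *
from cell import ctrl
s=ctrl.state(); print(s["joint_positions"]); print(q2R(s["tool_rot"]).as_matrix().round(3).tolist(), lean(60).as_matrix().round(3).tolist())
move([.43,.25,.12],lean(60))
# tray geometry from both views (top image free of arm?)
for n in("scene","top"):
    c=look(n); W=cloud(c); h=cv2.cvtColor(c["image"],cv2.COLOR_RGB2HSV)
    m=(W[...,2]>.044)&(W[...,2]<.06)&(W[...,0]>.41)&(W[...,0]<.525)&(W[...,1]>.2)&(W[...,1]<.3)
    if m.sum()>20: p=W[m]; print(n,"handle",cv2.minAreaRect((p[:,:2]*1000).astype(np.float32)),np.median(p[:,2]))
    m=(W[...,2]>.041)&(W[...,2]<.056)&(W[...,0]>.52)&(W[...,0]<.64)&(W[...,1]>.17)&(W[...,1]<.33)
    p=W[m]; print(n,"wall y",np.percentile(p[:,1],[1,99]),"wall back x",np.percentile(p[:,0],[0,1,2,5]))
    m=(W[...,2]>.008)&(W[...,2]<.034)&(W[...,0]>.49)&(W[...,0]<.76)&(W[...,1]>.14)&(W[...,1]<.36)
    p=W[m]; print(n,"board",cv2.minAreaRect((p[:,:2]*1000).astype(np.float32)))
E
```

```text
[-0.94924684  0.04902971 -0.03292889  2.40550374  1.19403814  0.64917777
 -0.39673251]
[[-0.758, 0.017, 0.652], [-0.007, 0.999, -0.034], [-0.652, -0.031, -0.758]] [[-0.5, 0.0, 0.866], [0.0, 1.0, 0.0], [-0.866, 0.0, -0.5]]
slide [0.359 0.086 0.488] rot [-0.042 -0.429  0.017]
scene handle ((483.19708251953125, 248.96591186523438), (33.297027587890625, 84.68601989746094), 85.47137451171875) 0.05190160668169663
scene wall y [0.18277551 0.32261853] wall back x [0.52003184 0.52082036 0.52242153 0.52555707]
scene board ((640.8001708984375, 236.48826599121094), (228.48362731933594, 198.907470703125), 2.0343611240386963)
top handle ((481.3161926269531, 245.98731994628906), (86.6190414428711, 44.374637603759766), 0.7291840314865112) 0.050509653267689414
top wall y [0.17932058 0.31924108] wall back x [0.52054985 0.52100398 0.52126799 0.5237039 ]
top board ((638.9375, 235.50682067871094), (232.56149291992188, 195.44125366210938), 2.1223936080932617)
```

```bash
python3 - <<'E'
from h import *
move([.515,.251,.13],lean(60))
E
```

```text
slide [-0.138  0.106  0.803] rot [-0.042 -0.437  0.023]
```

Emit:
carry_out(
  slide=[
    [-0.138,0.106,0.4],
    [-0.138,0.106,0.8],
    [-0.138,0.106,0.8],
    [-0.138,0.106,0.8],
    [-0.138,0.106,0.8],
    [-0.138,0.106,0.8],
  ],
  rot=[
    [-0.04,-0.1,0.02],
    [-0.04,-0.2,0.02],
    [-0.04,-0.3,0.02],
    [-0.04,-0.435,0.02],
    [-0.04,-0.435,0.02],
    [-0.04,-0.435,0.02],
  ],
)

```text
t: 28.98
eef_pos: [0.5189, 0.2492, 0.1331]
tool_rot: [0.5, 0.003, 0.866, -0.004]
wrist_force: [-0.3, -0.1, 0.8]
width: 1.001
grip_force: 0.0
```

```bash
python3 - <<'E'
from h import *
from cell import ctrl
s=ctrl.state(); print(s["joint_positions"],q2R(s["tool_rot"]).as_matrix().round(3)[:,2])
move([.517,.251,.0345],lean(60))
c=look("scene"); cv2.imwrite("pics/tr.png",cv2.resize(c["image"][190:370,270:500,::-1],None,fx=3.4,fy=3.3,interpolation=cv2.INTER_CUBIC))
E
```

```text
[-0.75980805  0.51354202 -0.18091725  2.43543223  2.09204707  1.01166756
 -1.31612562] [ 0.866 -0.009 -0.499]
slide [0.576 0.014 0.317] rot [-0.012  0.001 -0.002]
```

View pics/tr.png

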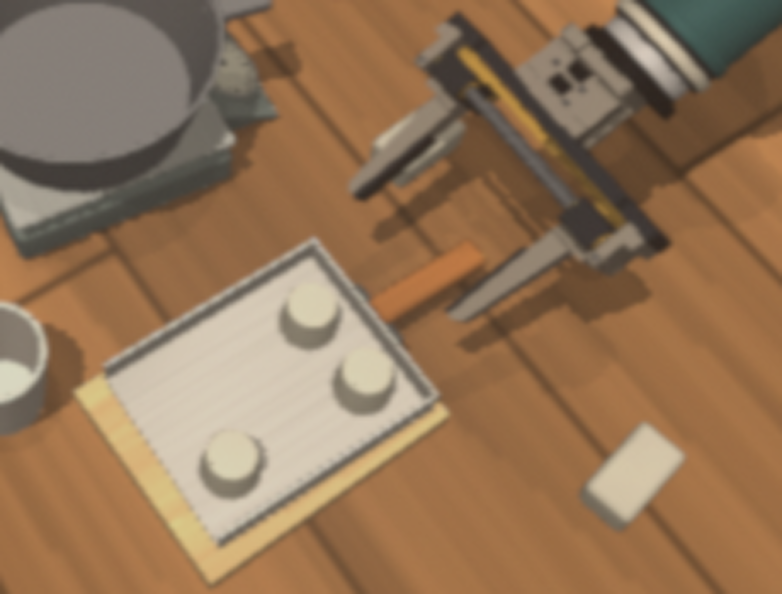

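The tray holds 3 plugs, at crop (310,310), (365,378) and (232,460). The fingers straddle the handle at (430,280). Descending in two halves because joint 4 is near its limit.

Emit:
carry_out(
  slide=[
    [0.1,0.014,0.06],
    [0.2,0.014,0.11],
    [0.29,0.014,0.16],
    [0.29,0.014,0.16],
  ],
  rot=[
    [-0.01,0,0],
    [-0.01,0,0],
    [-0.01,0,0],
    [-0.01,0,0],
  ],
)

```text
t: 29.52
eef_pos: [0.5172, 0.2538, 0.0841]
tool_rot: [0.501, -0.0, 0.865, 0.002]
wrist_force: [0.4, -0.6, -0.8]
width: 1.002
grip_force: 0.0
```

```bash
python3 - <<'E'
from h import *
from cell import ctrl
s=ctrl.state(); print(s["joint_positions"],q2R(s["tool_rot"]).as_matrix().round(3)[:,2])
move([.517,.251,.0345],lean(60));move([.517,.251,.0345],lean(50))
E
```

```text
[-0.76160538  0.65994026 -0.18266654  2.42748688  2.17971352  1.10248397
 -1.441548  ] [ 0.867  0.004 -0.498]
slide [ 0.287 -0.02   0.164] rot [ 0.004  0.003 -0.001]
slide [ 0.287 -0.02   0.164] rot [ 0.005  0.226 -0.001]
```

Emit:
carry_out(
  slide=[
    [0.1,-0.02,0.06],
    [0.2,-0.02,0.11],
    [0.287,-0.02,0.164],
    [0.287,-0.02,0.164],
    [0.287,-0.02,0.164],
  ],
  rot=[
    [0,0,0],
    [0,0,0],
    [0,0,0],
    [0,0,0],
    [0,0,0],
  ],
)

```text
t: 30.15
eef_pos: [0.5166, 0.2515, 0.0347]
tool_rot: [0.501, -0.0, 0.865, 0.003]
wrist_force: [-0.3, 0.1, 0.2]
width: 0.998
grip_force: 0.0
```

Emit:
carry_out(
  slide=[
    [0,0,0],
    [0,0,0],
    [0,0,0],
    [0,0,0],
    [0,0,0],
    [0,0,0],
    [0,0,0],
    [0,0,0],
  ],
  rot=[
    [0,0,0],
    [0,0,0],
    [0,0,0],
    [0,0,0],
    [0,0,0],
    [0,0,0],
    [0,0,0],
    [0,0,0],
  ],
  jaw=-1,
)

```text
t: 31.15
eef_pos: [0.5158, 0.2508, 0.0328]
tool_rot: [0.5, -0.0, 0.866, 0.002]
wrist_force: [0.1, -1.3, -0.5]
width: 0.235
grip_force: 30.0
```

```bash
cat > tray.py <<'E'
from h import *
from cell import ctrl
def tray(yaw,y0=None,save=None):
    "profile of tray floor/walls along heading yaw from tool tip"
    s=ctrl.state(); g=s["eef_pos"]; print("t",round(s["t"],1),g.round(4),s["joint_positions"].round(2),"F",s["wrist_force"].round(1),"M",s["ft_torque"].round(2),"w",round(s["width"],3))
    ax=np.array([np.cos(np.radians(yaw)),np.sin(np.radians(yaw)),0]); nrm=np.array([-ax[1],ax[0],0])
    for n in("scene","top"):
        c=look(n); W=cloud(c); d=W-g; l=d@ax; w=d@nrm; o=[]
        m=(l>.02)&(l<.19)&(abs(w)<.05)&(W[...,2]>.012)
        p=np.c_[l[m],w[m],W[m][:,2]]
        # plane fit robust to plugs: iterate keeping low residual
        for k in range(12):
            A=np.c_[p[:,:2],np.ones(len(p))]; q=np.linalg.lstsq(A,p[:,2],rcond=None)[0]; e=p[:,2]-A@q; p=p[(e<max(.004,np.std(e)))&(e>-.012)] 
        print(n,"slope deg along,across",np.degrees(np.arctan(q[:2])).round(1),"z at l=0.1:",round((q[0]*.1+q[2])*1000,1),len(p))
        if save: cv2.imwrite(f"pics/{save}_{n}.png",c["image"][:,:,::-1])
E
python3 - <<'E'
from tray import *
tray(0)
E
```

```text
t 31.1 [0.5158 0.2508 0.0328] [-0.76  0.81 -0.18  2.41  2.25  1.19 -1.54] F [ 0.1 -1.3 -0.5] M [-0.08  0.88 -0.19] w 0.235
scene slope deg along,across [-0.8  1.2] z at l=0.1: 22.9 1792
top slope deg along,across [-1.   1.1] z at l=0.1: 21.9 1113
```

Emit:
carry_out(
  slide=[
    [-0.03,0,-0.017],
    [-0.06,0,-0.035],
    [-0.115,0,-0.067],
    [-0.115,0,-0.067],
    [-0.115,0,-0.067],
  ],
  rot=[
    [0,0,0],
    [0,0,0],
    [0,0,0],
    [0,0,0],
    [0,0,0],
  ],
)

```text
t: 31.88
eef_pos: [0.5157, 0.2513, 0.053]
tool_rot: [0.5, -0.001, 0.866, 0.003]
wrist_force: [-0.7, -0.7, -5.4]
width: 0.238
grip_force: 30.0
```

```bash
python3 - <<'E'
from tray import *
tray(0)
E
```

```text
t 31.9 [0.5157 0.2513 0.053 ] [-0.75  0.75 -0.19  2.42  2.23  1.16 -1.5 ] F [-0.7 -0.7 -5.4] M [ 0.    2.31 -0.01] w 0.238
scene slope deg along,across [-1.   0.8] z at l=0.1: 41.8 1878
top slope deg along,across [-1.3  1.2] z at l=0.1: 40.6 1104
```

The tray rose 19 mm and stayed level, so no slip. Moving out to the left and up while turning it towards the basin.

```bash
python3 - <<'E'
from h import *
move([.515,.33,.11],lean(60,-20))
E
```

```text
slide [-0.328  0.527 -0.192] rot [ 0.391 -0.001  0.22 ]
```

Emit:
carry_out(
  slide=[
    [-0.06,0.07,-0.03],
    [-0.12,0.16,-0.06],
    [-0.18,0.25,-0.1],
    [-0.24,0.34,-0.13],
    [-0.3,0.43,-0.16],
    [-0.328,0.5,-0.19],
    [-0.328,0.527,-0.19],
    [-0.328,0.527,-0.19],
  ],
  rot=[
    [0.04,0,0.02],
    [0.1,0,0.055],
    [0.16,0,0.09],
    [0.22,0,0.125],
    [0.28,0,0.16],
    [0.34,0,0.19],
    [0.39,0,0.22],
    [0.39,0,0.22],
  ],
)

```text
t: 32.98
eef_pos: [0.5151, 0.3308, 0.1096]
tool_rot: [0.492, 0.15, 0.853, -0.086]
wrist_force: [-0.4, -0.8, -4.6]
width: 0.238
grip_force: 30.0
```

```bash
python3 - <<'E'
from tray import *
tray(-20); move([.515,.345,.20],lean(60,-45))
E
```

```text
t 33.0 [0.5151 0.3308 0.1096] [-0.91  0.69 -0.25  2.09  1.53  1.19 -1.14] F [-0.4 -0.8 -4.6] M [ 0.79  2.17 -0.01] w 0.238
scene slope deg along,across [-2.1  0.4] z at l=0.1: 95.6 2006
top slope deg along,across [-2.2  0.9] z at l=0.1: 94.9 1247
slide [-0.504  0.099 -0.333] rot [ 0.481 -0.     0.28 ]
```

Emit:
carry_out(
  slide=[
    [-0.06,0.01,-0.04],
    [-0.14,0.03,-0.09],
    [-0.22,0.05,-0.14],
    [-0.3,0.06,-0.2],
    [-0.38,0.08,-0.25],
    [-0.46,0.1,-0.3],
    [-0.504,0.1,-0.333],
    [-0.504,0.1,-0.333],
  ],
  rot=[
    [0.05,0,0.03],
    [0.12,0,0.07],
    [0.2,0,0.115],
    [0.28,0,0.16],
    [0.36,0,0.21],
    [0.43,0,0.25],
    [0.48,0,0.28],
    [0.48,0,0.28],
  ],
)

```text
t: 34.08
eef_pos: [0.5155, 0.3456, 0.2005]
tool_rot: [0.462, 0.332, 0.8, -0.19]
wrist_force: [0.4, 0.8, -5.1]
width: 0.24
grip_force: 30.0
```

```bash
python3 - <<'E'
from tray import *
tray(-45)
# pour geometry
B=np.array([.6095,.0005]); hd=np.radians(-45); ax=np.array([np.cos(hd),np.sin(hd)])
for tau,zl,off in((0,.20,-.05),(15,.19,-.045),(25,.175,-.04),(45,.168,-.035),(52,.168,-.035)):
    t=np.radians(tau); h=.1885*np.cos(t)-.012*np.sin(t); v=-.012*np.cos(t)-.1885*np.sin(t)
    P=np.r_[B+ax*(off-h),zl-v]; print(tau,P.round(3)); move(P,lean(60-tau,-45))
E
```

```text
t 34.1 [0.5155 0.3456 0.2005] [-0.92  0.67 -0.25  1.75  1.1   1.49 -0.93] F [ 0.4  0.8 -5.1] M [1.67 1.63 0.06] w 0.24
scene slope deg along,across [-2.5 -0.3] z at l=0.1: 185.3 2179
top slope deg along,across [-2.8  2.1] z at l=0.1: 184.5 998
0 [0.441 0.169 0.212]
slide [-0.311 -1.179  0.374] rot [ 0.002 -0.001  0.   ]
15 [0.451 0.159 0.25 ]
slide [-0.581 -1.179  0.329] rot [0.002 0.333 0.001]
25 [0.464 0.146 0.266]
slide [-0.729 -1.179  0.384] rot [0.002 0.555 0.001]
45 [0.497 0.113 0.31 ]
slide [-1.138 -1.18   0.502] rot [0.002 0.999 0.001]
52 [0.509 0.101 0.324]
slide [-1.28  -1.18   0.559] rot [1.000e-03 1.155e+00 1.000e-03]
```

Emit:
carry_out(
  slide=[
    [-0.05,-0.06,0],
    [-0.1,-0.15,0.02],
    [-0.16,-0.24,0.04],
    [-0.22,-0.34,0.06],
    [-0.28,-0.44,0.08],
    [-0.33,-0.54,0.1],
    [-0.35,-0.59,0.1],
    [-0.35,-0.59,0.1],
  ],
  rot=[
    [0,0.02,0],
    [0,0.04,0],
    [0,0.07,0],
    [0,0.1,0],
    [0,0.13,0],
    [0,0.16,0],
    [0,0.16,0],
    [0,0.16,0],
  ],
)

```text
t: 35.17
eef_pos: [0.4803, 0.2549, 0.2388]
tool_rot: [0.411, 0.343, 0.828, -0.169]
wrist_force: [0.6, 0.4, -5.4]
width: 0.239
grip_force: 30.0
```

```bash
cat > pour.py <<'E'
from tray import *
def pour(*rows,slip=2.5,yaw=-45):
    B=np.array([.6095,.0005]); hd=np.radians(yaw); ax=np.array([np.cos(hd),np.sin(hd)])
    for tau,zl,off in rows:
        t=np.radians(tau+slip); h=.1885*np.cos(t)-.012*np.sin(t); v=-.012*np.cos(t)-.1885*np.sin(t)
        P=np.r_[B+ax*(off-h),zl-v]; print(tau,P.round(3)); move(P,lean(60-tau,yaw))
E
python3 - <<'E'
from pour import *
tray(-45); pour((10,.195,-.05),(20,.185,-.04),(45,.17,-.035))
E
```

```text
t 35.2 [0.4803 0.2549 0.2388] [-0.8   0.43 -0.3   1.97  1.02  1.36 -0.87] F [ 0.6  0.4 -5.4] M [ 1.5   1.52 -0.04] w 0.239
scene slope deg along,across [-9.8  0. ] z at l=0.1: 209.3 2150
top slope deg along,across [-10.2   0.7] z at l=0.1: 208.6 1499
10 [0.446 0.164 0.248]
slide [-0.213 -0.596  0.175] rot [ 0.004  0.061 -0.001]
20 [0.461 0.149 0.268]
slide [-0.411 -0.596  0.208] rot [ 0.004  0.283 -0.001]
45 [0.501 0.109 0.317]
slide [-0.897 -0.596  0.308] rot [0.004 0.839 0.   ]
```

Emit:
carry_out(
  slide=[
    [-0.04,-0.1,0.03],
    [-0.08,-0.22,0.06],
    [-0.12,-0.34,0.1],
    [-0.16,-0.46,0.14],
    [-0.2,-0.56,0.17],
    [-0.26,-0.596,0.18],
    [-0.33,-0.596,0.19],
    [-0.36,-0.596,0.2],
  ],
  rot=[
    [0,0.01,0],
    [0,0.02,0],
    [0,0.03,0],
    [0,0.04,0],
    [0,0.06,0],
    [0,0.12,0],
    [0,0.18,0],
    [0,0.22,0],
  ],
)

```text
t: 36.28
eef_pos: [0.4574, 0.1509, 0.2638]
tool_rot: [0.338, 0.357, 0.86, -0.139]
wrist_force: [0.2, 0.2, -5.1]
width: 0.237
grip_force: 30.0
```

```bash
python3 - <<'E'
from pour import *
tray(-45); pour((20,.185,-.04),(30,.178,-.035),(40,.172,-.03),(48,.17,-.03))
c=look("top"); cv2.imwrite("pics/pour.png",cv2.resize(c["image"][110:260,190:390,::-1],None,fx=4,fy=4,interpolation=cv2.INTER_CUBIC))
E
```

```text
t 36.3 [0.4574 0.1509 0.2638] [-0.62  0.17 -0.28  2.14  0.89  1.15 -0.63] F [ 0.2  0.2 -5.1] M [1.25 1.38 0.01] w 0.237
scene slope deg along,across [-20.9  -0. ] z at l=0.1: 213.9 1058
top slope deg along,across [-20.9   0.9] z at l=0.1: 214.4 1163
20 [0.461 0.149 0.268]
slide [-0.038  0.008 -0.003] rot [ 0.002  0.064 -0.005]
30 [0.477 0.133 0.289]
slide [-0.242  0.009 -0.006] rot [ 0.002  0.287 -0.005]
40 [0.496 0.114 0.308]
slide [-0.457  0.009  0.023] rot [ 0.003  0.509 -0.005]
48 [0.51  0.1   0.323]
slide [-0.623  0.01   0.042] rot [ 0.003  0.687 -0.004]
```

View pics/pour.png

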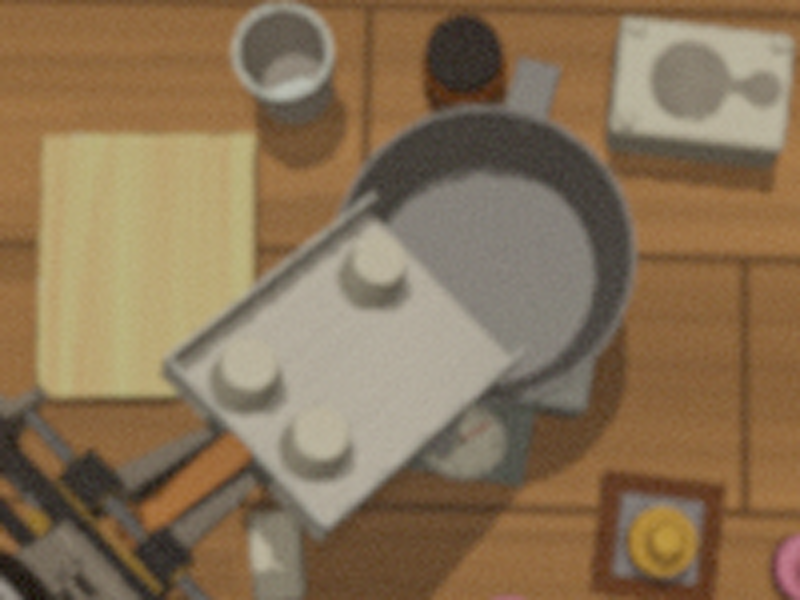

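The crop shows the tray lip from (375,205) to (515,360), inside the basin rim, with 3 plugs aboard. The board is free and the weight is on its stand at (662,540). Tipping further.

Emit:
carry_out(
  slide=[
    [-0.1,0,-0.005],
    [-0.17,0.005,-0.005],
    [-0.242,0.009,-0.006],
    [-0.31,0.009,0.003],
    [-0.38,0.009,0.013],
    [-0.457,0.009,0.023],
    [-0.457,0.009,0.023],
    [-0.457,0.009,0.023],
  ],
  rot=[
    [0,0.13,0],
    [0,0.21,0],
    [0,0.287,0],
    [0,0.36,0],
    [0,0.43,0],
    [0,0.51,0],
    [0,0.51,0],
    [0,0.51,0],
  ],
)

```text
t: 37.42
eef_pos: [0.4944, 0.1163, 0.3062]
tool_rot: [0.16, 0.376, 0.91, -0.066]
wrist_force: [-0.7, -0.0, -3.1]
width: 0.24
grip_force: 30.0
```

```bash
cat > cnt.py <<'E'
from h import *
def clay(c,zmin=.1):
    "centroids of whitish-yellow clay-coloured blobs"
    h=cv2.cvtColor(c["image"],cv2.COLOR_RGB2HSV); W=cloud(c)
    return W
E
python3 - <<'E'
from pour import *
tray(-45); pour((48,.17,-.03),(54,.172,-.03))
c=look("scene"); cv2.imwrite("pics/pour2.png",cv2.resize(c["image"][110:310,230:430,::-1],None,fx=3,fy=3,interpolation=cv2.INTER_CUBIC))
E
```

```text
t 37.4 [0.4944 0.1163 0.3062] [-0.36  0.07 -0.16  1.96  0.4   1.05  0.08] F [-0.7 -0.  -3.1] M [ 0.53  0.59 -0.01] w 0.24
scene slope deg along,across [-50.3  -0.9] z at l=0.1: 173.1 739
top slope deg along,across [-51.9   2.5] z at l=0.1: 168.5 541
48 [0.51  0.1   0.323]
slide [-0.181 -0.006 -0.053] rot [0.001 0.176 0.004]
54 [0.522 0.088 0.336]
slide [-0.314 -0.007 -0.095] rot [0.001 0.309 0.004]
```

View pics/pour2.png

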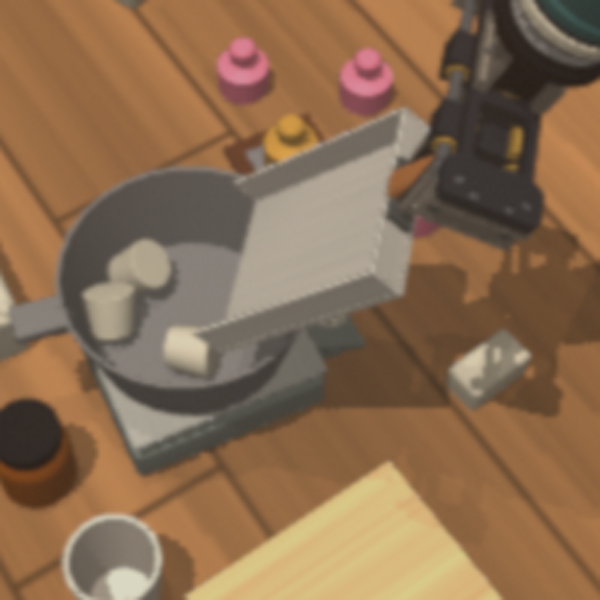

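All 3 plugs are in the basin, at crop (110,310), (140,265) and (190,350), and the tray is empty. Now I'll bring the tray back, levelling it first and then moving out.

```bash
python3 - <<'E'
from h import *
move([.470,.150,.30],lean(45,-45)); move([.4803,.2549,.26],lean(55,-45))
E
```

```text
slide [ 0.271  0.041 -0.053] rot [ 0.003 -0.557  0.003]
slide [0.78  0.586 0.047] rot [ 0.003 -0.78   0.003]
```

Emit:
carry_out(
  slide=[
    [0.08,0.01,-0.03],
    [0.16,0.02,-0.05],
    [0.24,0.04,-0.053],
    [0.33,0.12,-0.03],
    [0.46,0.25,0],
    [0.6,0.4,0.02],
    [0.72,0.53,0.047],
    [0.78,0.586,0.047],
  ],
  rot=[
    [0,-0.16,0],
    [0,-0.32,0],
    [0,-0.48,0],
    [0,-0.58,0],
    [0,-0.66,0],
    [0,-0.72,0],
    [0,-0.78,0],
    [0,-0.78,0],
  ],
)

```text
t: 38.58
eef_pos: [0.4804, 0.2569, 0.2587]
tool_rot: [0.426, 0.338, 0.821, -0.175]
wrist_force: [0.4, -0.6, -3.4]
width: 0.237
grip_force: 30.0
```

```bash
python3 - <<'E'
from tray import *
tray(-45); move([.51,.34,.2],lean(65,-30))
E
```

```text
t 38.6 [0.4804 0.2569 0.2587] [-0.79  0.42 -0.33  1.95  1.04  1.41 -0.86] F [ 0.4 -0.6 -3.4] M [ 1.09  1.26 -0.07] w 0.237
scene slope deg along,across [-10.4  -0.3] z at l=0.1: 225.8 2957
top slope deg along,across [-10.7  -0.1] z at l=0.1: 225.4 2555
slide [0.477 0.532 0.02 ] rot [-0.284 -0.223 -0.167]
```

Emit:
carry_out(
  slide=[
    [0.05,0.05,0],
    [0.12,0.13,0],
    [0.19,0.21,0],
    [0.26,0.29,0.01],
    [0.33,0.37,0.02],
    [0.4,0.45,0.02],
    [0.477,0.532,0.02],
    [0.477,0.532,0.02],
  ],
  rot=[
    [-0.03,-0.02,-0.02],
    [-0.07,-0.055,-0.04],
    [-0.11,-0.09,-0.065],
    [-0.15,-0.12,-0.09],
    [-0.19,-0.15,-0.11],
    [-0.23,-0.18,-0.135],
    [-0.28,-0.22,-0.165],
    [-0.28,-0.22,-0.165],
  ],
)

```text
t: 39.67
eef_pos: [0.5102, 0.3378, 0.1997]
tool_rot: [0.518, 0.22, 0.815, -0.141]
wrist_force: [0.1, 0.3, -4.0]
width: 0.238
grip_force: 30.0
```

```bash
python3 - <<'E'
from tray import *
tray(-30)
for n in("scene","top"):
    c=look(n); W=cloud(c); h=cv2.cvtColor(c["image"],cv2.COLOR_RGB2HSV)
    m=(W[...,2]>.012)&(W[...,2]<.026)&(W[...,0]>.48)&(W[...,0]<.76)&(W[...,1]>.14)&(W[...,1]<.36)
    m=cv2.morphologyEx(m.astype(np.uint8),cv2.MORPH_OPEN,np.ones((3,3)))>0
    p=W[m]; print(n,"board",cv2.minAreaRect((p[:,:2]*1000).astype(np.float32)),m.sum(),np.median(p[:,2]))
move([.515,.345,.12],lean(65.5,-5))
E
```

```text
t 39.7 [0.5102 0.3378 0.1997] [-0.92  0.62 -0.29  1.96  1.33  1.41 -1.  ] F [ 0.1  0.3 -4. ] M [ 0.89  1.64 -0.04] w 0.238
scene slope deg along,across [-0.6 -0.3] z at l=0.1: 184.9 3235
top slope deg along,across [-0.5  0. ] z at l=0.1: 184.7 1828
scene board ((649.055908203125, 255.91622924804688), (152.00450134277344, 160.45005798339844), 1.892764687538147) 2719 0.018181003491431813
top board ((622.151123046875, 235.57159423828125), (198.597900390625, 127.23501586914062), 2.071587324142456) 1730 0.01726985129372327
slide [0.493 0.055 0.228] rot [-0.512 -0.011 -0.238]
```

Emit:
carry_out(
  slide=[
    [0.05,0.01,0.02],
    [0.12,0.02,0.06],
    [0.19,0.03,0.1],
    [0.26,0.04,0.13],
    [0.33,0.05,0.16],
    [0.4,0.055,0.2],
    [0.47,0.055,0.24],
    [0.47,0.055,0.26],
  ],
  rot=[
    [-0.05,0,-0.02],
    [-0.12,0,-0.055],
    [-0.19,0,-0.09],
    [-0.26,0,-0.12],
    [-0.33,0,-0.155],
    [-0.4,0,-0.19],
    [-0.47,-0.01,-0.22],
    [-0.51,-0.01,-0.238],
  ],
)

```text
t: 40.88
eef_pos: [0.5196, 0.3418, 0.1199]
tool_rot: [0.54, 0.036, 0.841, -0.024]
wrist_force: [0.6, 0.6, -4.0]
width: 0.234
grip_force: 30.0
```

```bash
python3 - <<'E'
from tray import *
tray(-5); move([.522,.252,.07],lean(65.5,0))
E
```

```text
t 40.9 [0.5196 0.3418 0.1199] [-0.89  0.68 -0.25  2.24  1.87  1.21 -1.26] F [ 0.6  0.6 -4. ] M [ 0.18  1.92 -0.06] w 0.234
scene slope deg along,across [-0.1 -0.2] z at l=0.1: 105.8 3851
top slope deg along,across [-0.1 -0.1] z at l=0.1: 104.9 2030
slide [ 0.281 -0.589  0.2  ] rot [-0.104 -0.002 -0.044]
```

Emit:
carry_out(
  slide=[
    [0.07,-0.05,0.05],
    [0.14,-0.14,0.1],
    [0.2,-0.23,0.15],
    [0.26,-0.32,0.2],
    [0.262,-0.41,0.235],
    [0.262,-0.5,0.235],
    [0.262,-0.589,0.235],
    [0.262,-0.589,0.235],
  ],
  rot=[
    [-0.02,0,-0.01],
    [-0.04,0,-0.02],
    [-0.06,0,-0.03],
    [-0.08,0,-0.035],
    [-0.104,0,-0.044],
    [-0.104,0,-0.044],
    [-0.104,0,-0.044],
    [-0.104,0,-0.044],
  ],
)

```text
t: 41.98
eef_pos: [0.5275, 0.252, 0.0701]
tool_rot: [0.54, 0.0, 0.842, 0.0]
wrist_force: [-1.5, -0.8, -3.7]
width: 0.238
grip_force: 30.0
```

```bash
python3 - <<'E'
from tray import *
tray(0); move([.527,.252,.0365],lean(65.5,0))
E
```

```text
t 42.0 [0.5275 0.252  0.0701] [-0.77  0.78 -0.18  2.41  2.23  1.27 -1.52] F [-1.5 -0.8 -3.7] M [-0.01  1.92 -0.05] w 0.238
scene slope deg along,across [-0.2  0.1] z at l=0.1: 56.0 3187
top slope deg along,across [-0.2 -0.1] z at l=0.1: 55.0 1846
slide [ 0.206 -0.012  0.09 ] rot [ 0.003 -0.002 -0.001]
```

Emit:
carry_out(
  slide=[
    [0.05,-0.01,0.02],
    [0.1,-0.01,0.04],
    [0.15,-0.01,0.065],
    [0.18,-0.01,0.08],
    [0.203,-0.01,0.09],
    [0.203,-0.01,0.09],
  ],
  rot=[
    [0,0,0],
    [0,0,0],
    [0,0,0],
    [0,0,0],
    [0,0,0],
    [0,0,0],
  ],
)

```text
t: 42.82
eef_pos: [0.5271, 0.2515, 0.0364]
tool_rot: [0.54, -0.0, 0.841, 0.001]
wrist_force: [0.1, 0.3, -3.2]
width: 0.238
grip_force: 30.0
```

Emit:
carry_out(
  slide=[
    [0,0,0],
    [0,0,0],
    [0,0,0],
    [0,0,0],
    [0,0,0],
    [0,0,0],
  ],
  rot=[
    [0,0,0],
    [0,0,0],
    [0,0,0],
    [0,0,0],
    [0,0,0],
    [0,0,0],
  ],
  jaw=0.7,
)

```text
t: 43.58
eef_pos: [0.5271, 0.2515, 0.0367]
tool_rot: [0.54, -0.0, 0.841, 0.001]
wrist_force: [-0.6, -0.1, 0.1]
width: 0.848
grip_force: 0.0
```

Emit:
carry_out(
  slide=[
    [-0.2,0,-0.1],
    [-0.5,0,-0.23],
    [-0.8,0,-0.36],
    [-0.8,0,-0.36],
    [-0.8,0,-0.36],
  ],
  rot=[
    [0,0,0],
    [0,0,0],
    [0,0.2,0],
    [0,0.4,0],
    [0,0.5,0],
  ],
)

```text
t: 44.2
eef_pos: [0.5285, 0.2519, 0.1712]
tool_rot: [0.366, 0.0, 0.931, 0.003]
wrist_force: [-0.4, -0.4, -1.0]
width: 0.855
grip_force: 0.0
```

```bash
python3 - <<'E'
from tray import *
tray(0)
for n in("scene","top"):
    c=look(n); np.savez(n+"3.npz",**c); W=cloud(c)
    print(n,"knob",rect(W,.056,.08,(.36,.5,-.19,-.07)))
    for nm,lo,hi,box in [("b1",.02,.045,(.38,.5,.36,.5)),("b2",.02,.045,(.34,.46,.06,.22)),("b3",.02,.045,(.36,.49,-.48,-.34)),("floor",.018,.027,(.53,.75,.17,.34))]:
        try:print(nm,rect(W,lo,hi,box))
        except Exception: print(nm,"-")
move([.4475,.4285,.15],down(101.7))
cv2.imwrite("pics/top3.png",c["image"][:,:,::-1])
E
```

```text
t 44.2 [0.5285 0.2519 0.1712] [-0.6   0.27 -0.19  2.29  1.61  0.54 -0.64] F [-0.4 -0.4 -1. ] M [-0.08  0.71 -0.04] w 0.855
scene slope deg along,across [-0.2  0.1] z at l=0.1: 22.1 3077
top slope deg along,across [-0.3  0.1] z at l=0.1: 20.9 1718
scene knob (array([ 424.8, -127.8]), array([24. , 21.8]), 56.7, 66.0, 71)
b1 (array([450.2, 430. ]), array([66. , 35.9]), 11.5, 31.9, 492)
b2 (array([407. , 159.4]), array([67.1, 22.4]), 12.8, 30.6, 176)
b3 (array([ 425.1, -407.8]), array([67.4, 38.3]), 21.1, 30.7, 217)
floor (array([639.6, 256.1]), array([219.1, 163.6]), 0.1, 22.0, 4582)
top knob (array([ 422.8, -132.7]), array([23.6, 23.4]), 64.8, 66.6, 67)
b1 (array([441.2, 433.1]), array([69.1, 30.1]), 30.6, 31.3, 155)
b2 (array([406.5, 145.6]), array([65.4, 36.1]), 6.2, 31.2, 286)
b3 (array([ 424. , -412.3]), array([66.3, 36.6]), 20.4, 31.1, 291)
floor (array([624.9, 251.5]), array([189.2, 159.5]), 1.4, 21.4, 2389)
slide [ 0.474  1.185 -0.276] rot [-0.097  0.952 -0.248]
```

View pics/top3.png

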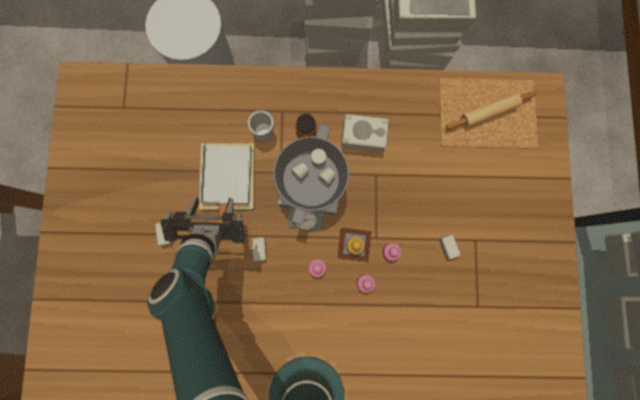

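The tray is back flat on the board at (226,175), and 3 plugs are in the basin at (319,157), (300,172) and (328,176). Blocks remain at (163,233), (259,249) and (450,247). That uses up my pictures, so from here I check numerically.

Emit:
carry_out(
  slide=[
    [0.1,0.3,-0.2],
    [0.2,0.6,-0.2],
    [0.3,0.95,-0.2],
    [0.3,0.95,-0.2],
    [0.3,0.95,-0.2],
    [0.3,0.95,-0.2],
  ],
  rot=[
    [-0.02,0.2,-0.05],
    [-0.04,0.4,-0.1],
    [-0.06,0.6,-0.15],
    [-0.08,0.8,-0.2],
    [-0.097,0.952,-0.248],
    [-0.097,0.952,-0.248],
  ],
  jaw=1,
)

```text
t: 45.15
eef_pos: [0.4736, 0.3924, 0.1565]
tool_rot: [-0.005, -0.102, 0.995, -0.002]
wrist_force: [-0.4, -0.7, -0.3]
width: 1.001
grip_force: 0.0
```

```bash
python3 - <<'E'
from h import *
from cell import ctrl
print(ctrl.state()["joint_positions"].round(2))
move([.448,.4283,.08],down(101.6)); move([.448,.4283,.008],down(101.6))
E
```

```text
[-0.37  0.54 -0.51  1.71  0.3   0.98  0.78]
slide [0.113 0.271 0.51 ] rot [-0.004 -0.013  0.003]
slide [0.108 0.273 0.99 ] rot [-0.004 -0.013  0.003]
```

Emit:
carry_out(
  slide=[
    [0.11,0.272,0.1],
    [0.11,0.272,0.4],
    [0.11,0.272,0.7],
    [0.11,0.272,0.9],
    [0.11,0.272,0.99],
    [0.11,0.272,0.99],
  ],
  rot=[
    [0,-0.013,0],
    [0,-0.013,0],
    [0,-0.013,0],
    [0,-0.013,0],
    [0,-0.013,0],
    [0,-0.013,0],
  ],
)

```text
t: 45.9
eef_pos: [0.4478, 0.4295, 0.0092]
tool_rot: [0.003, -0.103, 0.995, -0.001]
wrist_force: [0.2, -1.0, 0.0]
width: 1.004
grip_force: 0.0
```

Emit:
carry_out(
  slide=[
    [0,0,0],
    [0,0,0],
    [0,0,0],
    [0,0,0],
    [0,0,0],
    [0,0,0],
    [0,0,0],
    [0,0,0],
  ],
  rot=[
    [0,0,0],
    [0,0,0],
    [0,0,0],
    [0,0,0],
    [0,0,0],
    [0,0,0],
    [0,0,0],
    [0,0,0],
  ],
  jaw=-1,
)

```text
t: 46.9
eef_pos: [0.4498, 0.4302, 0.0113]
tool_rot: [0.004, -0.103, 0.995, 0.001]
wrist_force: [0.7, -2.0, 2.0]
width: 0.388
grip_force: 30.0
```

Emit:
carry_out(
  slide=[
    [0,0,-0.3],
    [0,0,-0.65],
    [0,0,-1],
    [0,0,-1],
    [0,0,-1],
  ],
  rot=[
    [0,0,0],
    [0,0,0.1],
    [0,0,0.2],
    [0,0,0.255],
    [0,0,0.255],
  ],
)

```text
t: 47.52
eef_pos: [0.4482, 0.4302, 0.1615]
tool_rot: [0.005, -0.003, 1.0, 0.001]
wrist_force: [0.2, 0.3, -1.4]
width: 0.393
grip_force: 30.0
```

```bash
python3 - <<'E'
from h import *
move([.57,-.005,.23],down(90))
for n in ("scene","top"):
    c=look(n); W=cloud(c); np.savez(n+"4.npz",**c)
    C=np.array([.6095,.0005]); d=W[...,:2]-C; r=np.hypot(d[...,0],d[...,1]); h=cv2.cvtColor(c["image"],cv2.COLOR_RGB2HSV)
    m=(r<.085)&(W[...,2]>.082)&(W[...,2]<.14)&(c["image"].min(-1)>130)
    k,lab,st,ce=cv2.connectedComponentsWithStats(m.astype(np.uint8))
    for i in range(1,k):
        if st[i,4]>15: p=W[lab==i]; print(n,st[i,4],(np.median(p,0)*1000).round(),(d[lab==i].mean(0)*1000).round())
E
```

```text
slide [-0.799 -2.905 -0.458] rot [0.004 0.012 0.008]
scene 154 [620. -40. 105.] [ 10. -40.]
scene 196 [669. -17. 107.] [ 59. -18.]
scene 175 [633.  36. 105.] [24. 35.]
top 149 [667. -19. 106.] [ 58. -20.]
top 111 [630.  30. 106.] [20. 30.]
top 106 [617. -45. 106.] [  8. -46.]
```

Emit:
carry_out(
  slide=[
    [-0.1,-0.2,-0.3],
    [-0.2,-0.6,-0.458],
    [-0.3,-0.97,-0.458],
    [-0.3,-0.97,-0.458],
    [-0.3,-0.97,-0.458],
  ],
  rot=[
    [0,0,0],
    [0,0,0],
    [0,0,0],
    [0,0,0],
    [0,0,0],
  ],
)

```text
t: 48.25
eef_pos: [0.4931, 0.2849, 0.2292]
tool_rot: [0.004, -0.003, 1.0, 0.001]
wrist_force: [-0.5, 0.2, -1.2]
width: 0.39
grip_force: 30.0
```

Emit:
carry_out(
  slide=[
    [-0.1,-0.33,0],
    [-0.2,-0.66,0],
    [-0.3,-0.97,0],
    [-0.3,-0.97,0],
  ],
  rot=[
    [0,0,0],
    [0,0,0],
    [0,0,0],
    [0,0,0],
  ],
)

```text
t: 48.75
eef_pos: [0.5402, 0.1368, 0.229]
tool_rot: [0.004, -0.001, 1.0, 0.001]
wrist_force: [0.3, 0.8, -1.4]
width: 0.383
grip_force: 30.0
```

Emit:
carry_out(
  slide=[
    [-0.1,-0.33,0],
    [-0.2,-0.66,0],
    [-0.22,-0.93,0],
    [-0.22,-0.93,0],
    [-0.22,-0.93,0],
  ],
  rot=[
    [0,0,0],
    [0,0,0],
    [0,0,0],
    [0,0,0],
    [0,0,0],
  ],
)

```text
t: 49.38
eef_pos: [0.5729, 0.0032, 0.2295]
tool_rot: [0.004, -0.004, 1.0, 0.002]
wrist_force: [0.6, 0.3, -0.8]
width: 0.387
grip_force: 30.0
```

```bash
python3 - <<'E'
from h import *
move([.5725,.0005,.13],down(90))
E
```

```text
slide [ 0.008 -0.021  0.664] rot [0.005 0.01  0.011]
```

Emit:
carry_out(
  slide=[
    [0,-0.02,0.3],
    [0,-0.02,0.55],
    [0,-0.02,0.7],
    [0,-0.02,0.8],
    [0,-0.02,0.88],
    [0,-0.02,0.93],
    [0,-0.02,0.93],
  ],
  rot=[
    [0,0.01,0.01],
    [0,0.01,0.01],
    [0,0.01,0.01],
    [0,0.01,0.01],
    [0,0.01,0.01],
    [0,0.01,0.01],
    [0,0.01,0.01],
  ],
)

```text
t: 50.25
eef_pos: [0.5743, -0.0024, 0.0903]
tool_rot: [0.0, 0.001, 1.0, 0.001]
wrist_force: [-0.0, 0.9, -1.4]
width: 0.393
grip_force: 30.0
```

Emit:
carry_out(
  slide=[
    [0,0,0],
    [0,0,0],
    [0,0,0],
    [0,0,0],
    [0,0,0],
  ],
  rot=[
    [0,0,0],
    [0,0,0],
    [0,0,0],
    [0,0,0],
    [0,0,0],
  ],
  jaw=0.25,
)

```text
t: 50.88
eef_pos: [0.5743, -0.0026, 0.0905]
tool_rot: [0.0, 0.001, 1.0, 0.001]
wrist_force: [0.0, 0.5, -0.0]
width: 0.63
grip_force: 0.0
```

Emit:
carry_out(
  slide=[
    [0,0,-0.3],
    [0,0,-0.6],
    [0,0,-0.8],
    [0,0,-0.8],
    [0,0,-0.8],
  ],
  rot=[
    [0,0,0],
    [0,0,0],
    [0,0,0],
    [0,0,0],
    [0,0,0],
  ],
)

```text
t: 51.5
eef_pos: [0.5736, -0.003, 0.2096]
tool_rot: [-0.0, 0.001, 1.0, 0.001]
wrist_force: [-0.5, 1.5, -0.2]
width: 0.623
grip_force: 0.0
```

```bash
cat > chk.py <<'E'
from h import *
def chk(tag,C=(.6095,.0005),blocks=True):
    C=np.array(C)
    for n in ("scene","top"):
        c=look(n); W=cloud(c); np.savez(n+tag+".npz",**c)
        d=W[...,:2]-C; r=np.hypot(d[...,0],d[...,1])
        m=(r<.085)&(W[...,2]>.08)&(W[...,2]<.16)&(c["image"].min(-1)>125)
        k,lab,st,ce=cv2.connectedComponentsWithStats(m.astype(np.uint8))
        for i in range(1,k):
            if st[i,4]>15: p=W[lab==i]; print(n,st[i,4],(np.median(p,0)*1000).round(),(d[lab==i].mean(0)*1000).round(),cv2.minAreaRect((p[:,:2]*1000).astype(np.float32))[1:])
        m=(W[...,2]>.14)&(W[...,2]<.16)&(r>.088)&(r<.107); p=W[m]
        A=np.c_[2*p[:,:2],np.ones(len(p))]; s=np.linalg.lstsq(A,(p[:,:2]**2).sum(1),rcond=None)[0]; print(n,"basin",s[:2].round(4),np.median(p[:,2]).round(4),"rad",np.sqrt(s[2]+s[:2]@s[:2]).round(4))
        for nm,lo,hi,box in [("knob",.056,.08,(.36,.5,-.19,-.07)),("b1",.02,.045,(.38,.5,.36,.5)),("b2",.02,.045,(.34,.46,.06,.22)),("b3",.02,.045,(.36,.49,-.48,-.34))]:
            try:
                q=rect(W,lo,hi,box)
                if q[-1]>20: print(n,nm,q)
            except Exception: pass
E
python3 - <<'E'
from chk import *
chk("5"); move([.4075,.148,.12],down(96.2))
E
```

```text
scene 157 [620. -39. 105.] [ 11. -40.] ((35.949954986572266, 32.51020812988281), 57.95310974121094)
scene 296 [574.   1. 102.] [-35.  -0.] ((62.083961486816406, 35.474159240722656), 1.3313764333724976)
scene 202 [669. -17. 106.] [ 59. -18.] ((41.161624908447266, 42.52067184448242), 57.279014587402344)
scene 172 [634.  36. 105.] [24. 35.] ((31.12559700012207, 35.297943115234375), 39.48919677734375)
scene basin [0.611  0.0035] 0.1482 rad 0.0988
scene knob (array([ 420.4, -129. ]), array([15.5, 22.1]), 9.6, 67.1, 39)
scene b2 (array([409.3, 149.4]), array([67.9, 37.5]), 4.7, 31.2, 362)
scene b3 (array([ 426.4, -408.3]), array([67.5, 38.1]), 22.5, 30.2, 172)
top basin [ 0.6087 -0.0049] 0.1482 rad 0.1018
top b2 (array([406.5, 145.9]), array([65. , 36.6]), 5.2, 31.3, 285)
top b3 (array([ 424.3, -413.2]), array([66.3, 37.7]), 20.5, 30.8, 295)
slide [1.107 1.002 0.598] rot [ 0.003 -0.002 -0.141]
  return _methods._mean(a, axis=axis, dtype=dtype,
  ret = ret.dtype.type(ret / rcount)
```

Emit:
carry_out(
  slide=[
    [0.3,0.25,0],
    [0.6,0.5,0],
    [0.6,0.5,0],
    [0.6,0.5,0],
  ],
  rot=[
    [0,0,0],
    [0,0,0],
    [0,0,0],
    [0,0,0],
  ],
  jaw=1,
)

```text
t: 52.1
eef_pos: [0.4846, 0.0719, 0.2101]
tool_rot: [0.0, 0.001, 1.0, 0.001]
wrist_force: [1.0, -0.7, 0.6]
width: 1.0
grip_force: 0.0
```

Emit:
carry_out(
  slide=[
    [0.3,0.25,0],
    [0.507,0.5,0.2],
    [0.507,0.5,0.6],
    [0.507,0.5,0.6],
    [0.507,0.5,0.6],
  ],
  rot=[
    [0,0,-0.07],
    [0,0,-0.13],
    [0,0,-0.13],
    [0,0,-0.13],
    [0,0,-0.13],
  ],
)

```text
t: 52.72
eef_pos: [0.4102, 0.1475, 0.1217]
tool_rot: [0.001, -0.049, 0.999, 0.001]
wrist_force: [0.9, 1.1, 0.0]
width: 1.0
grip_force: 0.0
```

```bash
python3 - <<'E'
from h import *
from cell import ctrl
print(ctrl.state()["joint_positions"].round(2))
c=look("scene");print(rect(cloud(c),.02,.04,(.34,.46,.06,.22)))
move([.4075,.148,.010],down(95.7))
E
```

```text
[ 0.01  0.29 -0.49  2.16  0.2   0.73  1.06]
(array([408.6, 149. ]), array([68. , 37.4]), 5.9, 31.2, 358)
slide [0.023 0.002 0.748] rot [ 0.004  0.005 -0.003]
```

Emit:
carry_out(
  slide=[
    [0.02,0.002,0.2],
    [0.02,0.002,0.45],
    [0.02,0.002,0.65],
    [0.02,0.002,0.745],
    [0.02,0.002,0.745],
  ],
  rot=[
    [0,0,0],
    [0,0,0],
    [0,0,0],
    [0,0,0],
    [0,0,0],
  ],
)

```text
t: 53.4
eef_pos: [0.4065, 0.148, 0.0095]
tool_rot: [0.001, -0.049, 0.999, 0.001]
wrist_force: [-0.6, -0.1, 0.7]
width: 0.999
grip_force: 0.0
```

Emit:
carry_out(
  slide=[
    [0,0,0],
    [0,0,0],
    [0,0,0],
    [0,0,0],
    [0,0,0],
    [0,0,0],
    [0,0,0],
    [0,0,0],
  ],
  rot=[
    [0,0,0],
    [0,0,0],
    [0,0,0],
    [0,0,0],
    [0,0,0],
    [0,0,0],
    [0,0,0],
    [0,0,0],
  ],
  jaw=-1,
)

```text
t: 54.4
eef_pos: [0.4056, 0.1479, 0.0089]
tool_rot: [0.0, -0.05, 0.999, 0.001]
wrist_force: [0.3, -0.9, 2.7]
width: 0.385
grip_force: 30.0
```

Emit:
carry_out(
  slide=[
    [0,0,-0.3],
    [0,0,-0.65],
    [0,0,-1],
    [0,0,-1],
    [0,0,-1],
  ],
  rot=[
    [0,0,0],
    [0,0,0.05],
    [0,0,0.1],
    [0,0,0.127],
    [0,0,0.127],
  ],
)

```text
t: 55.02
eef_pos: [0.405, 0.1472, 0.1582]
tool_rot: [-0.0, 0.0, 1.0, 0.001]
wrist_force: [0.7, 0.2, -0.2]
width: 0.389
grip_force: 30.0
```

```bash
python3 - <<'E'
from h import *
move([.6195,-.004,.225],down(90))
E
```

```text
slide [-1.43  -1.007 -0.447] rot [ 0.002 -0.    -0.   ]
```

Emit:
carry_out(
  slide=[
    [-0.1,0,-0.3],
    [-0.3,-0.2,-0.447],
    [-0.6,-0.4,-0.447],
    [-0.6,-0.4,-0.447],
  ],
  rot=[
    [0,0,0],
    [0,0,0],
    [0,0,0],
    [0,0,0],
  ],
)

```text
t: 55.52
eef_pos: [0.497, 0.0844, 0.2234]
tool_rot: [-0.001, 0.003, 1.0, 0.001]
wrist_force: [-1.5, 0.3, -0.6]
width: 0.395
grip_force: 30.0
```

Emit:
carry_out(
  slide=[
    [-0.28,-0.2,0],
    [-0.56,-0.4,0],
    [-0.83,-0.607,0],
    [-0.83,-0.607,0],
    [-0.83,-0.607,0],
  ],
  rot=[
    [0,0,0],
    [0,0,0],
    [0,0,0],
    [0,0,0],
    [0,0,0],
  ],
)

```text
t: 56.15
eef_pos: [0.6183, -0.0021, 0.2235]
tool_rot: [-0.002, -0.001, 1.0, 0.002]
wrist_force: [-0.1, 0.1, -1.3]
width: 0.387
grip_force: 30.0
```

Emit:
carry_out(
  slide=[
    [0,0,0.15],
    [0,0,0.35],
    [0,0,0.5],
    [0,0,0.6],
    [0,0,0.67],
    [0,0,0.67],
  ],
  rot=[
    [0,0,0],
    [0,0,0],
    [0,0,0],
    [0,0,0],
    [0,0,0],
    [0,0,0],
  ],
)

```text
t: 56.9
eef_pos: [0.6195, -0.003, 0.1248]
tool_rot: [-0.0, -0.0, 1.0, 0.001]
wrist_force: [0.9, 0.5, -1.3]
width: 0.392
grip_force: 30.0
```

Emit:
carry_out(
  slide=[
    [0,0,0],
    [0,0,0],
    [0,0,0],
    [0,0,0],
    [0,0,0],
  ],
  rot=[
    [0,0,0],
    [0,0,0],
    [0,0,0],
    [0,0,0],
    [0,0,0],
  ],
  jaw=0.25,
)

```text
t: 57.52
eef_pos: [0.6201, -0.0034, 0.1253]
tool_rot: [0.0, 0.0, 1.0, 0.001]
wrist_force: [-0.7, 0.3, -0.5]
width: 0.627
grip_force: 0.0
```

Emit:
carry_out(
  slide=[
    [0,0,-0.3],
    [0,0,-0.6],
    [0,0,-0.7],
    [0.4,-0.3,-0.7],
    [0.8,-0.6,-0.7],
    [0.8,-0.9,-0.7],
    [0.8,-0.9,-0.7],
  ],
  rot=[
    [0,0,0],
    [0,0,0],
    [0,0,0],
    [0,0,0],
    [0,0,0],
    [0,0,0],
    [0,0,0],
  ],
)

```text
t: 58.4
eef_pos: [0.4973, -0.1439, 0.2291]
tool_rot: [-0.001, 0.005, 1.0, 0.0]
wrist_force: [0.6, 1.0, 0.3]
width: 0.625
grip_force: 0.0
```

```bash
python3 - <<'E' 2>/dev/null
from chk import *
from cell import ctrl
print(ctrl.state()["joint_positions"].round(2))
chk("6"); move([.425,-.41,.15],down(-70))
E
```

```text
[ 0.51  0.26 -0.35  1.89  0.1   1.01  1.68]
scene 618 [610.  -3. 132.] [-5. -7.] ((77.3381576538086, 111.98957824707031), 89.00987243652344)
scene 185 [670. -18. 105.] [ 60. -18.] ((39.74668502807617, 34.99327087402344), 81.43511962890625)
scene 167 [634.  36. 104.] [24. 36.] ((30.269502639770508, 33.999786376953125), 45.632530212402344)
scene basin [0.6109 0.0034] 0.1473 rad 0.0988
scene knob (array([ 424.9, -127.7]), array([23.4, 21.9]), 57.3, 66.1, 68)
scene b3 (array([ 425.3, -407.4]), array([66.3, 36.7]), 21.3, 31.0, 212)
top 523 [632.  -3. 131.] [25. -1.] ((75.57402038574219, 99.89434814453125), 39.49598693847656)
top 113 [617. -45. 104.] [  8. -46.] ((29.12763214111328, 34.15642547607422), 50.447933197021484)
top 167 [561.  -2. 101.] [-48.  -3.] ((39.918601989746094, 30.645042419433594), 1.258847951889038)
top basin [ 6.086e-01 -6.000e-04] 0.1468 rad 0.0987
top knob (array([ 422.6, -132. ]), array([23.7, 23.5]), 48.2, 66.6, 66)
top b3 (array([ 424.5, -411.8]), array([66. , 36.3]), 17.8, 30.8, 290)
slide [ 0.493 -1.809  0.523] rot [ 1.000e-03 -5.000e-03  3.553e+00]
```

Emit:
carry_out(
  slide=[
    [0.1,-0.4,0],
    [0.25,-0.9,0],
    [0.25,-0.9,0],
    [0.25,-0.9,0],
  ],
  rot=[
    [0,0,0.2],
    [0,0,0.4],
    [0,0,0.6],
    [0,0,0.6],
  ],
  jaw=1,
)

```text
t: 59.0
eef_pos: [0.4627, -0.2731, 0.2288]
tool_rot: [-0.0, 0.233, 0.973, 0.002]
wrist_force: [0.7, 1.0, 0.8]
width: 0.999
grip_force: 0.0
```

Emit:
carry_out(
  slide=[
    [0,0,0],
    [0,0,0],
    [0,0,0],
    [0,0,0],
    [0,0,0],
  ],
  rot=[
    [0,0,1],
    [0,0,1],
    [0,0,1],
    [0,0,1],
    [0,0,1],
  ],
)

```text
t: 59.62
eef_pos: [0.4636, -0.2709, 0.2292]
tool_rot: [-0.001, 0.585, 0.811, 0.002]
wrist_force: [0.1, 0.2, -0.8]
width: 1.0
grip_force: 0.0
```

Emit:
carry_out(
  slide=[
    [0,0,0],
    [0,0,0],
    [0,0,0],
    [0,0,0],
    [0,0,0],
  ],
  rot=[
    [0,0,1],
    [0,0,1],
    [0,0,1],
    [0,0,1],
    [0,0,1],
  ],
)

```text
t: 60.25
eef_pos: [0.4631, -0.2721, 0.2293]
tool_rot: [-0.001, 0.851, 0.525, 0.001]
wrist_force: [0.8, -0.4, -0.9]
width: 0.998
grip_force: 0.0
```

```bash
python3 - <<'E' 2>/dev/null
from h import *
from cell import ctrl
print(ctrl.state()["joint_positions"].round(2))
for n in("scene","top"): print(rect(cloud(look(n)),.02,.04,(.36,.49,-.48,-.34)))
move([.425,-.41,.12],down(-70.5))
E
```

```text
[ 0.44  0.26  0.04  1.87 -0.01  1.01  0.02]
(array([ 426.2, -407. ]), array([66.7, 39.6]), 19.9, 30.4, 217)
(array([0., 0.]), array([0., 0.]), 0.0, nan, 0)
slide [-0.934  0.186  0.727] rot [-0.002 -0.003  0.974]
```

Emit:
carry_out(
  slide=[
    [-0.4,0.08,0.1],
    [-0.8,0.17,0.2],
    [-0.934,0.186,0.4],
    [-0.934,0.186,0.727],
    [-0.934,0.186,0.727],
    [-0.934,0.186,0.727],
  ],
  rot=[
    [0,0,0.24],
    [0,0,0.48],
    [0,0,0.72],
    [0,0,0.974],
    [0,0,0.974],
    [0,0,0.974],
  ],
)

```text
t: 61.1
eef_pos: [0.4248, -0.4108, 0.1214]
tool_rot: [-0.001, 0.986, 0.169, 0.001]
wrist_force: [1.3, -1.0, 0.1]
width: 0.998
grip_force: 0.0
```

```bash
python3 - <<'E' 2>/dev/null
from h import *
from cell import ctrl
print(ctrl.state()["joint_positions"].round(2))
print(rect(cloud(look("scene")),.02,.04,(.36,.49,-.48,-.34)))
move([.425,-.41,.010],down(-70.5))
E
```

```text
[ 0.54  0.48  0.23  1.84 -0.14  0.84 -0.39]
(array([ 425.8, -407.9]), array([64.5, 37.6]), 18.9, 30.7, 217)
slide [-0.001 -0.008  0.747] rot [ 0.    -0.004 -0.002]
```

Emit:
carry_out(
  slide=[
    [0,-0.005,0.2],
    [0,-0.005,0.45],
    [0,-0.005,0.65],
    [0,-0.005,0.745],
    [0,-0.005,0.745],
  ],
  rot=[
    [0,0,0],
    [0,0,0],
    [0,0,0],
    [0,0,0],
    [0,0,0],
  ],
)

```text
t: 61.78
eef_pos: [0.424, -0.41, 0.0089]
tool_rot: [-0.001, 0.986, 0.167, 0.001]
wrist_force: [-0.3, 0.6, 0.1]
width: 1.003
grip_force: 0.0
```

Emit:
carry_out(
  slide=[
    [0,0,0],
    [0,0,0],
    [0,0,0],
    [0,0,0],
    [0,0,0],
    [0,0,0],
    [0,0,0],
    [0,0,0],
  ],
  rot=[
    [0,0,0],
    [0,0,0],
    [0,0,0],
    [0,0,0],
    [0,0,0],
    [0,0,0],
    [0,0,0],
    [0,0,0],
  ],
  jaw=-1,
)

```text
t: 62.78
eef_pos: [0.4236, -0.41, 0.0083]
tool_rot: [-0.001, 0.986, 0.166, 0.001]
wrist_force: [1.6, -0.5, -1.2]
width: 0.393
grip_force: 30.0
```

Emit:
carry_out(
  slide=[
    [0,0,-0.3],
    [0,0,-0.65],
    [0,0,-1],
    [0,0,-1],
    [0,0,-1],
  ],
  rot=[
    [0,0,0],
    [0,0,0],
    [0,0,0],
    [0,0,0],
    [0,0,0],
  ],
)

```text
t: 63.4
eef_pos: [0.4229, -0.4094, 0.1576]
tool_rot: [-0.002, 0.986, 0.167, 0.0]
wrist_force: [-1.3, 0.0, -1.2]
width: 0.392
grip_force: 30.0
```

```bash
python3 - <<'E' 2>/dev/null
from h import *
move([.5,-.28,.24],down(-80));move([.566,-.002,.24],down(-90))
E
```

```text
slide [ 0.769 -0.648 -0.547] rot [-0.005 -0.001  0.204]
slide [ 1.793 -2.254 -0.54 ] rot [-0.005 -0.     0.426]
```

Emit:
carry_out(
  slide=[
    [0.1,-0.1,-0.35],
    [0.4,-0.35,-0.547],
    [0.769,-0.648,-0.547],
    [0.769,-0.648,-0.547],
    [0.769,-0.648,-0.547],
  ],
  rot=[
    [0,0,0.07],
    [0,0,0.14],
    [0,0,0.204],
    [0,0,0.204],
    [0,0,0.204],
  ],
)

```text
t: 64.03
eef_pos: [0.4999, -0.2796, 0.2388]
tool_rot: [-0.002, 0.996, 0.088, -0.001]
wrist_force: [-0.7, 0.1, -1.3]
width: 0.388
grip_force: 30.0
```

```bash
python3 - <<'E' 2>/dev/null
from h import *
move([.5795,.0385,.24],down(-82))
E
```

```text
slide [ 0.895 -1.995 -0.002] rot [-0.005  0.003  0.047]
```

Emit:
carry_out(
  slide=[
    [0.14,-0.33,0],
    [0.29,-0.66,0],
    [0.445,-1,0],
    [0.445,-1,0],
  ],
  rot=[
    [0,0,0.02],
    [0,0,0.03],
    [0,0,0.047],
    [0,0,0.047],
  ],
)

```text
t: 64.53
eef_pos: [0.5402, -0.1183, 0.2399]
tool_rot: [-0.002, 0.997, 0.071, -0.001]
wrist_force: [0.0, -1.9, -1.3]
width: 0.389
grip_force: 30.0
```

Emit:
carry_out(
  slide=[
    [0.14,-0.33,0],
    [0.29,-0.66,0],
    [0.38,-0.98,0],
    [0.415,-1,0],
    [0.415,-1,0],
  ],
  rot=[
    [0,0,0],
    [0,0,0],
    [0,0,0],
    [0,0,0],
    [0,0,0],
  ],
)

```text
t: 65.15
eef_pos: [0.5813, 0.0328, 0.2406]
tool_rot: [-0.0, 0.998, 0.067, -0.0]
wrist_force: [-0.1, -0.3, -1.2]
width: 0.393
grip_force: 30.0
```

```bash
python3 - <<'E' 2>/dev/null
from h import *
move([.5795,.0385,.136],down(-82))
E
```

```text
slide [-0.006 -0.039  0.698] rot [-0.001  0.001 -0.007]
```

Emit:
carry_out(
  slide=[
    [-0.006,-0.039,0.15],
    [-0.006,-0.039,0.35],
    [-0.006,-0.039,0.52],
    [-0.006,-0.039,0.62],
    [-0.006,-0.039,0.695],
    [-0.006,-0.039,0.695],
  ],
  rot=[
    [0,0,0],
    [0,0,0],
    [0,0,0],
    [0,0,0],
    [0,0,0],
    [0,0,0],
  ],
)

```text
t: 65.9
eef_pos: [0.5795, 0.0409, 0.1369]
tool_rot: [-0.001, 0.998, 0.068, -0.0]
wrist_force: [-0.3, -0.2, -0.4]
width: 0.389
grip_force: 30.0
```

Emit:
carry_out(
  slide=[
    [0,0,0],
    [0,0,0],
    [0,0,0],
    [0,0,0],
    [0,0,0],
  ],
  rot=[
    [0,0,0],
    [0,0,0],
    [0,0,0],
    [0,0,0],
    [0,0,0],
  ],
  jaw=0,
)

```text
t: 66.53
eef_pos: [0.5798, 0.0417, 0.1374]
tool_rot: [-0.001, 0.998, 0.069, 0.001]
wrist_force: [0.5, 0.1, -0.6]
width: 0.498
grip_force: 0.0
```

Emit:
carry_out(
  slide=[
    [0,0,-0.2],
    [0,0,-0.4],
    [0,0,-0.75],
    [0,0,-0.75],
    [0,0,-0.75],
  ],
  rot=[
    [0,0,0],
    [0,0,0],
    [0,0,0],
    [0,0,0],
    [0,0,0],
  ],
)

```text
t: 67.15
eef_pos: [0.5792, 0.0414, 0.2495]
tool_rot: [-0.001, 0.998, 0.069, 0.0]
wrist_force: [-0.4, 0.2, 0.2]
width: 0.499
grip_force: 0.0
```

Emit:
carry_out(
  slide=[
    [-0.3,-0.1,0],
    [-0.6,-0.2,0],
    [-0.95,-0.3,0],
    [-0.95,-0.3,0],
    [-0.95,-0.3,0],
  ],
  rot=[
    [0,0,0],
    [0,0,0],
    [0,0,0],
    [0,0,0],
    [0,0,0],
  ],
)

```text
t: 67.78
eef_pos: [0.4326, 0.0663, 0.2494]
tool_rot: [-0.001, 0.998, 0.069, 0.0]
wrist_force: [0.3, 0.3, 0.3]
width: 0.499
grip_force: 0.0
```

```bash
python3 - <<'E' 2>/dev/null
from chk import *
chk("7")
for n in("scene","top"):
    c=dict(np.load(n+"7.npz")); W=cloud(c)
    print(n,"tray floor",rect(W,.018,.027,(.53,.71,.185,.32)))
    # any clay-coloured thing on bench outside basin
    C=np.array([.6095,.0005]); r=np.hypot(W[...,0]-C[0],W[...,1]-C[1]); m=(r<.09)&(W[...,2]>.06)
    print("max z in basin",np.nanpercentile(W[m][:,2],[50,95,99.8]))
E
```

```text
scene 1043 [608.  10. 116.] [-4. 12.] ((108.38228607177734, 122.16445922851562), 57.573646545410156)
scene 184 [669. -17. 105.] [ 60. -18.] ((48.071083068847656, 36.33232879638672), 65.18761444091797)
scene basin [0.6109 0.0033] 0.1466 rad 0.099
scene knob (array([ 425.5, -126.7]), array([27.1, 21.9]), 56.4, 66.7, 69)
top 657 [625.   5. 126.] [13.  8.] ((76.8764877319336, 143.26315307617188), 42.90946960449219)
top 107 [617. -45. 103.] [  8. -46.] ((29.07699203491211, 32.73469924926758), 48.78072738647461)
top 161 [561.  -5. 100.] [-48.  -5.] ((37.782806396484375, 33.54151916503906), 1.6564550399780273)
top basin [ 6.088e-01 -6.000e-04] 0.1464 rad 0.0987
top knob (array([ 422.8, -131.9]), array([23.5, 23.3]), 47.0, 66.7, 67)
scene tray floor (array([619.9, 250.6]), array([130.6, 179.8]), 90.0, 22.3, 3969)
max z in basin [0.09972383 0.13398048 0.13845442]
top tray floor (array([620.1, 253.1]), array([179.3, 131.5]), 0.3, 21.6, 2219)
max z in basin [0.09669292 0.13349429 0.1378787 ]
```

```bash
python3 -c "
from cell import ctrl
print(ctrl.close_job())"
```

```text
the job is handed in; nothing more can be done
None
```

I handed the job in at about 68 s of the 208 s allowed; by my last measurements every step was done, but the hand-in returned no verdict: the check weight is back on its stand, the basin with 3 plugs and 3 blocks is in the middle of the pan, and the empty tray is flat on its board.

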